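# Clear a cylinder head's gasket face and run its cap bolts home

### The job

Use the scraper block to wipe every metal chip off the cylinder head's flat face and into the catch tray at its open end, without touching the sharp chips with the fingers, then stand the scraper upright back on the middle of its rubber mat. After that turn the three captive T-bolts clockwise fully home to their stops, the middle one first, then the outer two in either order. Leave the other things on the bench where they are, and make sure at the end that chips, scraper and bolts are all as asked.

Things in the scene. Friction and masses are not known exactly. Their poses are not given: they have to be found in the camera images.
- head: aluminium cylinder head fixed on the bench, 242 mm (x) x 252 mm (y) x 70 mm tall; origin at the centre of its underside, z up. Near half of its top is the flat gasket face; along its far (+x) edge three steel bearing caps carry the T-bolts (at x +78 mm, y -85, 0, +85 mm). Its +y end is at the catch tray.
- face (a point): centre of the flat gasket face, 70 mm above the bench, axes as the head. The face is 140 mm wide (x +-70 mm) and runs from y -120 to +126 mm. Lips 8 mm high and 6 mm wide stand along both long sides and at the -y end; the +y end is open and drops into the tray.
- tray: fixed sheet-steel catch tray, open on top, 170 mm (x) x 120 mm (y) x 52 mm tall, walls 3 mm, tight against the open +y end of the head, its rim 18 mm below the face; origin at the centre of its underside, axes as the head.
- tray_in (a point): centre of the tray's inner floor, axes as the tray.
- mat: fixed black rubber mat, 130 mm (x) x 170 mm (y) x 3 mm thick, to the robot's right of the head: the scraper's place. Origin at the centre of its underside (bench level).
- scraper: loose scraper block, about 0.22 kg: aluminium foot 30 mm (x) x 90 mm (y) x 16 mm tall, with an upright wooden grip 18 mm thick (x) x 66 mm (y) from 16 to 62 mm above its underside. Origin at the centre of its underside, z up. It starts upright on the mat.
- chip1: loose angular dark steel chip, about 17 x 16 mm and 7 mm thick, 12 g, flat on the gasket face (3 to 6 of the six chips are there; an absent one reads None). Origin at the centre of its underside.
- chip2: loose angular dark steel chip, about 17 x 16 mm and 7 mm thick, 12 g, flat on the gasket face (3 to 6 of the six chips are there; an absent one reads None). Origin at the centre of its underside.
- chip3: loose angular dark steel chip, about 17 x 16 mm and 7 mm thick, 12 g, flat on the gasket face (3 to 6 of the six chips are there; an absent one reads None). Origin at the centre of its underside.
- chip4: loose angular dark steel chip, about 17 x 16 mm and 7 mm thick, 12 g, flat on the gasket face (3 to 6 of the six chips are there; an absent one reads None). Origin at the centre of its underside.
- chip5: loose angular dark steel chip, about 17 x 16 mm and 7 mm thick, 12 g, flat on the gasket face (3 to 6 of the six chips are there; an absent one reads None). Origin at the centre of its underside.
- chip6: loose angular dark steel chip, about 17 x 16 mm and 7 mm thick, 12 g, flat on the gasket face (3 to 6 of the six chips are there; an absent one reads None). Origin at the centre of its underside.
- bolt_mid (a joint): middle captive T-bolt: hinge angle in rad, 0 = slack, grows as the bolt is turned clockwise seen from above, solid end stop at 3.4 (fully home; over 3.3 counts). Starts between 0 and 0.7 and stays where it is left; turning takes about 0.12 N m. At 0 its bar lies along the head's x axis, at angle q it has turned by -q about z. It turns only and does not sink.
- bolt_mid_grip (a point): grip point of the middle T-bolt: on its axis, half-way up in its bar, 112 mm above the bench. Its x axis runs along the bar. The dark steel bar is 46 mm long, 12 mm thick, 30 mm tall (97 to 127 mm above the bench) over a 20 mm round neck on a steel bearing cap whose top is 82 mm above the bench.
- bolt_left (a joint): left (+y, next to the tray) captive T-bolt: hinge angle in rad, 0 = slack, grows as the bolt is turned clockwise seen from above, solid end stop at 3.4 (fully home; over 3.3 counts). Starts between 0 and 0.7 and stays where it is left; turning takes about 0.12 N m. At 0 its bar lies along the head's x axis, at angle q it has turned by -q about z. It turns only and does not sink.
- bolt_left_grip (a point): grip point of the left (+y, next to the tray) T-bolt: on its axis, half-way up in its bar, 112 mm above the bench. Its x axis runs along the bar. The dark steel bar is 46 mm long, 12 mm thick, 30 mm tall (97 to 127 mm above the bench) over a 20 mm round neck on a steel bearing cap whose top is 82 mm above the bench.
- bolt_right (a joint): right (-y) captive T-bolt: hinge angle in rad, 0 = slack, grows as the bolt is turned clockwise seen from above, solid end stop at 3.4 (fully home; over 3.3 counts). Starts between 0 and 0.7 and stays where it is left; turning takes about 0.12 N m. At 0 its bar lies along the head's x axis, at angle q it has turned by -q about z. It turns only and does not sink.
- bolt_right_grip (a point): grip point of the right (-y) T-bolt: on its axis, half-way up in its bar, 112 mm above the bench. Its x axis runs along the bar. The dark steel bar is 46 mm long, 12 mm thick, 30 mm tall (97 to 127 mm above the bench) over a 20 mm round neck on a steel bearing cap whose top is 82 mm above the bench.
- socket_a: loose bystander, to be left alone: socket, 30 mm across, 50 mm tall; origin at its underside or grip
- socket_b: loose bystander, to be left alone: socket, 24 mm across, 40 mm tall; origin at its underside or grip
- wrench: loose bystander, to be left alone: spanner 190 mm long lying beyond the head; origin at its underside or grip
- driver: loose bystander, to be left alone: screwdriver 200 mm long lying beyond the mat; origin at its underside or grip
- oil_can: loose bystander, to be left alone: grey can, 60 mm across, 160 mm tall; origin at its underside or grip
- valve: loose bystander, to be left alone: engine valve standing on its disc, 34 mm across, 85 mm tall; origin at its underside or grip
Not all that is in view belongs to the job. What is meant by the mat is not green, and is the larger of those in its own colour.

How it is judged:
On the way, in this order (a step that is already met when the one before it is completed fails the run):
1. every chip present lies in the catch tray (x of chip1 in the frame of tray_in between -0.084 and 0.084 m and y of chip1 in the frame of tray_in between -0.06 and 0.06 m and z of chip1 in the frame of tray_in between -0.01 and 0.045 m and x of chip2 in the frame of tray_in between -0.084 and 0.084 m and y of chip2 in the frame of tray_in between -0.06 and 0.06 m and z of chip2 in the frame of tray_in between -0.01 and 0.045 m and x of chip3 in the frame of tray_in between -0.084 and 0.084 m and y of chip3 in the frame of tray_in between -0.06 and 0.06 m and z of chip3 in the frame of tray_in between -0.01 and 0.045 m and x of chip4 in the frame of tray_in between -0.084 and 0.084 m and y of chip4 in the frame of tray_in between -0.06 and 0.06 m and z of chip4 in the frame of tray_in between -0.01 and 0.045 m and x of chip5 in the frame of tray_in between -0.084 and 0.084 m and y of chip5 in the frame of tray_in between -0.06 and 0.06 m and z of chip5 in the frame of tray_in between -0.01 and 0.045 m and x of chip6 in the frame of tray_in between -0.084 and 0.084 m and y of chip6 in the frame of tray_in between -0.06 and 0.06 m and z of chip6 in the frame of tray_in between -0.01 and 0.045 m), for 0.2 s.
2. the scraper stands upright on its mat, released (x of scraper in the frame of mat between -0.05 and 0.05 m and y of scraper in the frame of mat between -0.06 and 0.06 m and angle between scraper's own z axis and vertical below 0.1 rad and height (world z) of scraper below 0.008 m and linear speed of scraper below 0.02 m/s and contact force between the fingers and scraper below 0.1 N), for 0.2 s.
3. the middle bolt is fully home (value of joint bolt_mid above 3.3 rad), for 0.2 s.
4. both outer bolts are fully home (value of joint each of bolt_left, bolt_right above 3.3 rad), for 0.2 s.
At the end, for the whole second after the job is handed in: All chips present are inside the tray (below its rim); the scraper stands upright (tilt under 0.1 rad) and at rest on the mat, its centre within 50 mm (mat x) and 60 mm (mat y) of the mat's centre; all three bolts read over 3.3 rad of 3.4 (all of step 1 and all of step 4 and x of scraper in the frame of mat between -0.05 and 0.05 m and y of scraper in the frame of mat between -0.06 and 0.06 m and angle between scraper's own z axis and vertical below 0.1 rad and height (world z) of scraper below 0.008 m and linear speed of scraper below 0.02 m/s and value of joint bolt_mid above 3.3 rad); the robot touches nothing.
It fails at once if a chip is touched by the fingers (over 0.5 N) (contact force between the fingers and chip1 above 0.5 N or contact force between the fingers and chip2 above 0.5 N or contact force between the fingers and chip3 above 0.5 N or contact force between the fingers and chip4 above 0.5 N or contact force between the fingers and chip5 above 0.5 N or contact force between the fingers and chip6 above 0.5 N).
It fails at once if an outer bolt is run in (over 2.6 rad) before the middle one is home (value of joint any of bolt_left, bolt_right above 2.6 rad and value of joint bolt_mid below 3 rad).
It fails at once if a bystander is moved more than 30 mm (distance of any of socket_a, socket_b, wrench, driver, oil_can, valve from where it was at the start of the episode above 0.03 m).
Of chip1, chip2, chip3, chip4, chip5, chip6 only 3 to 6 are there at a start; the rules pass over those that are not, and their reading is None.
At some moment in a run one of scraper may be knocked a few centimetres aside while the robot is not near it.
Once in a run the grip may slacken for a moment while it holds something.
It also fails if it takes over 210 s, if anything falls off the work surface, if the arm or the gripper's body presses on something with over 40 N, if the wrist force passes 120 N, or if a joint passes its speed limit or range.

### The arm

A 6-joint arm with a two-finger parallel gripper is mounted at the origin on the work surface. World frame = base frame: x ahead of the robot, y to its left, z up, the work surface at z = 0. Lengths are in m, angles in rad, forces in N, time in s.
With the tool pointing down it reaches from about 0.275 to 0.85 m from the base axis. Payload 19 kg.
Tool frame: the origin (TCP) lies on the front face of the gripper's body, between the roots of the fingers; the fingertips stand 73 mm ahead of it and the grasp point (between the pads) lies manip.grip_depth ahead of it (manip.grip_depth is the distance from the TCP to the grasp point, in m); z points along the fingers, x is the direction in which the jaws open and shut, and the axes are right-handed (so a half turn about z gives the same grasp; the last joint's range is limited). The gripper opens to 85 mm and grips with 20 to 120 N. Pads are 22 mm wide; open, the fingers measure 114 mm over their backs; the gripper's body (76 mm by 85 mm) begins 54 mm behind the grasp point. The pads swing forward as they close: fully open they stand 13 mm farther back than shut.
Start: joints at [-1.377, 0.15, 1.437, -0, 1.554, -0.134], TCP at [0.185, -0.544, 0.304] pointing down, gripper open.
Joint ranges: [-2.8, 2.8], [-0.68, 2.1], [0.12, 2.68], [-1.39, 4.53], [0.16, 2.79], [-2.81, 2.81]. Speed limits (rad/s): [1.89, 1.89, 2.22, 3.01, 3.01, 3.01].

### API

Orientations are given as a rotation vector (axis times angle).
In Python, from bench import readout, get_image, order, manip gives the robot as it stands.
- The arm moves only by the tool arm_command, never from a script. Its argument "rows" is a list of rows, each a list of 7 numbers: the shift along the tool's x, y, z in mm, then the turn, a rotation vector about the tool's x, y, z in rad, then the finger opening in mm, from 0 to 85.4. In form: [[dx, dy, dz, wx, wy, wz, jaw], ...]. A call has 1 to 20 rows; each row is the pose to reach, as a shift and turn from the pose commanded when the call began, along the tool's axes at that moment; what a row does not reach only later rows make up. A row lasts 1/10 s, in which the tool goes at most 50 mm and 8.59 degrees, less where a joint would pass 70% of its speed; a pose out of reach is approached as far as the arm can. A call with a gripper value outside its range is refused whole. The fingers move at their own pace and stop on an object; the grip force is fixed at half the most. Time passes only in rows, so rows that repeat a pose let the fingers close. It gives the time, the measured TCP pose, the force and the opening at its end, in the units of the state.
- readout.get_obs(): the state, without advancing time (a new reading comes with each control period).
- get_image(name): name is "scene" or "top" or "wrist"; returns a dict with "color" (384x512x3 uint8, red, green, blue), "z_map" (384x512 float32, m along the optical axis (not along the pixel's ray), 0 where there is no reading), "K" (3x3 intrinsics, pixels), "T" (4x4, takes a point from camera to world coordinates); the wrist camera has in their place "T_tool_cam" (4x4, takes a point from camera to tool coordinates, whose origin is the TCP and whose axes are the tool frame's). Camera axes: x right, y down, z forward; pixel columns grow to the right and rows downward; lengths in m; the calibration is good to about 2 mm. A picture is of the moment at which its call begins: read the wrist's pose just before it.
- order.job_done(): hands the job in, once; it reports no verdict.
The state is a dict: "time_s": time; "q": joint angles; "dq": joint speeds; "joint_torque": joint torques, N m; "ee_pos": TCP position; "eef_rot": TCP orientation; "contact_force": force on the tool from outside, world axes, zero at the start; "ft_torque": the same for the moment, N m; "grip_width": opening from 0.0 (shut) to 1.0 (fully open).
Only numpy, scipy, OpenCV 4.12 (cv2) and the standard library are available. Lean on these libraries where they do the work, as an engineer would, in place of code of your own. Each camera call takes 0.05 s, during which the arm holds its last target.

## Working session

There is one attempt and no reset: what is moved stays moved. The work goes in short steps, Python scripts to look and compute and a tool call to move; the robot and the scene stay as the last step left them, time stands still between calls to the robot, and variables do not carry over. Pictures are saved under pics/ and viewed, and the job is handed in when it is done.

Besides the shell and the picture viewer there is one more tool, called after "Emit:" by a JSON object that holds its "api" and its "payload". arm_command: Moves the arm, as the interface text tells. Its arguments: {"type":"object","properties":{"rows":{"type":"array"}},"required":["rows"]}

```bash
ls; mkdir -p pics
python3 - <<'E'
from bench import readout, get_image, order, manip
import cv2,numpy as np
o=readout.get_obs();print(o); print(manip.grip_depth)
for n in ["scene","top","wrist"]:
    im=get_image(n); cv2.imwrite(f"pics/{n}0.png",cv2.cvtColor(im["color"],cv2.COLOR_RGB2BGR)); print(n,im["K"].tolist(),np.round(im.get("T",im.get("T_tool_cam")),4).tolist())
    np.savez(f"pics/{n}0.npz",**{k:v for k,v in im.items()})
E
```

```text
pics
{'time_s': 0.0, 'q': array([-1.37695681e+00,  1.51006696e-01,  1.43799029e+00,  1.04375671e-05,
        1.55381890e+00, -1.34021431e-01]), 'dq': array([-4.89688044e-04, -7.43678351e-05,  3.69561580e-04,  1.56712709e-03,
       -8.77673270e-04, -9.81782951e-04]), 'joint_torque': array([ 4.84525790e-04, -7.13047671e+01, -5.70868313e+01, -1.67672633e-04,
        8.83845409e-03, -9.44233739e-05]), 'ee_pos': array([ 0.18510404, -0.54423462,  0.3032839 ]), 'eef_rot': array([-2.55350426e+00,  1.82863383e+00,  1.38708422e-03]), 'contact_force': array([ 0.31748659, -0.05415651, -0.47527845]), 'ft_torque': array([-0.04126489, -0.06489509,  0.00306088]), 'grip_width': 0.9991434963661353}
0.0539
scene [[423.0931835712597, 0.0, 257.3273645096799], [0.0, 423.0931835712597, 193.7069536417185], [0.0, 0.0, 1.0]] [[0.441, 0.6337, -0.6356, 1.3638], [0.8974, -0.301, 0.3225, -0.5345], [0.0131, -0.7126, -0.7014, 1.0253], [0.0, 0.0, 0.0, 1.0]]
top [[455.5705525932896, 0.0, 254.02934463291786], [0.0, 455.5705525932896, 189.00771285244983], [0.0, 0.0, 1.0]] [[0.0105, -0.9783, 0.2069, 0.1729], [-0.9999, -0.0108, -0.0006, -0.0749], [0.0028, -0.2069, -0.9784, 1.7735], [0.0, 0.0, 0.0, 1.0]]
wrist [[325.66372650412427, 0.0, 253.44550747630188], [0.0, 325.66372650412427, 189.53039982328798], [0.0, 0.0, 1.0]] [[1.0, 0.0005, 0.001, -0.0001], [-0.0008, 0.9485, 0.3167, -0.081], [-0.0008, -0.3167, 0.9485, -0.069], [0.0, 0.0, 0.0, 1.0]]
```

View pics/scene0.png

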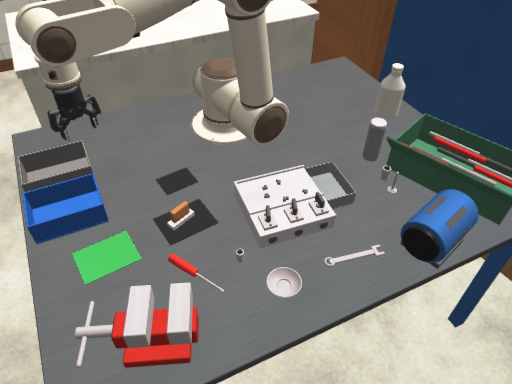

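View pics/top0.png

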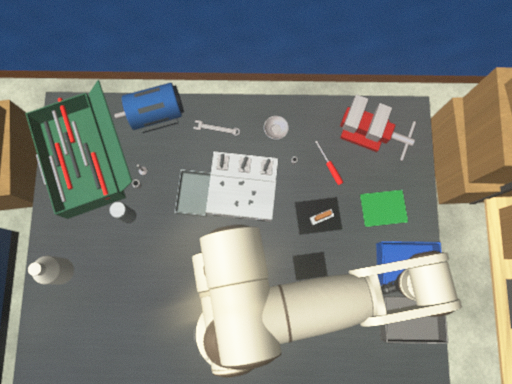

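View pics/wrist0.png

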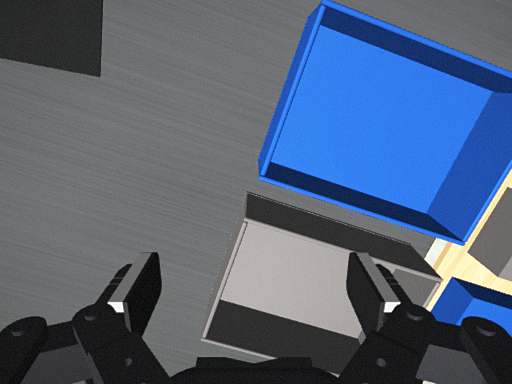

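Mat candidates: green (scene 105,257), small black (scene 177,180 / top 310,265) and larger black with the scraper on it (scene 185,220 / top 318,216). The larger black one fits because it is not green and is the bigger of the two black ones. I'll confirm that in an enlarged crop.

```bash
cat > h.py <<'E'
import cv2,numpy as np
from scipy.spatial.transform import Rotation as R
from bench import readout, get_image, order, manip
def grab(n,tag):
    o=readout.get_obs(); im=get_image(n)
    if n=="wrist":
        T=np.eye(4);T[:3,:3]=R.from_rotvec(o["eef_rot"]).as_matrix();T[:3,3]=o["ee_pos"]; im["T"]=T@im["T_tool_cam"]
    np.savez(f"pics/{tag}.npz",**im); cv2.imwrite(f"pics/{tag}.png",cv2.cvtColor(im["color"],cv2.COLOR_RGB2BGR)); return im
def load(tag): return dict(np.load(f"pics/{tag}.npz"))
def bp(im,u,v,z=None):  # world point; depth from map, or plane z=const
    d=np.linalg.inv(im["K"])@np.array([u,v,1.0]); T=im["T"]
    if z is None:
        zz=im["z_map"][int(round(v)),int(round(u))]; return T[:3,:3]@(d*zz)+T[:3,3]
    r=T[:3,:3]@d; s=(z-T[2,3])/r[2]; return T[:3,3]+s*r
def pj(im,p):
    T=np.linalg.inv(im["T"]); c=T[:3,:3]@np.array(p)+T[:3,3]; q=im["K"]@c; return q[:2]/q[2]
def tri(ims,uvs):
    A=[];b=[]
    for im,(u,v) in zip(ims,uvs):
        d=im["T"][:3,:3]@(np.linalg.inv(im["K"])@np.array([u,v,1.0]));d/=np.linalg.norm(d)
        P=np.eye(3)-np.outer(d,d);A.append(P);b.append(P@im["T"][:3,3])
    return np.linalg.lstsq(np.vstack(A),np.hstack(b),rcond=None)[0]
def crop(tag,u0,v0,u1,v1,s,out):
    c=cv2.imread(f"pics/{tag}.png")[v0:v1,u0:u1]; c=cv2.resize(c,None,fx=s,fy=s,interpolation=cv2.INTER_CUBIC)
    st=10
    for u in range((u0//st+1)*st,u1,st): cv2.putText(c,str(u),((u-u0)*s-8,8),0,.3,(0,0,255)); cv2.line(c,((u-u0)*s,10),((u-u0)*s,14),(0,0,255))
    for v in range((v0//st+1)*st,v1,st): cv2.putText(c,str(v),(0,(v-v0)*s+4),0,.3,(0,0,255)); cv2.line(c,(20,(v-v0)*s),(24,(v-v0)*s),(0,0,255))
    cv2.imwrite(f"pics/{out}.png",c)
E
python3 - <<'E'
from h import *
crop("top0",170,140,345,285,4,"top0c"); crop("scene0",150,160,360,275,3,"scene0c")
E
```

```text
(no output)
```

View pics/top0c.png

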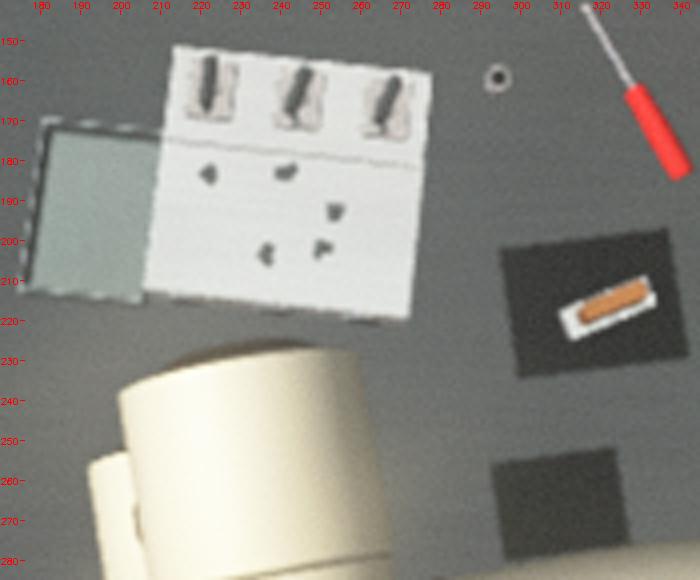

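View pics/scene0c.png

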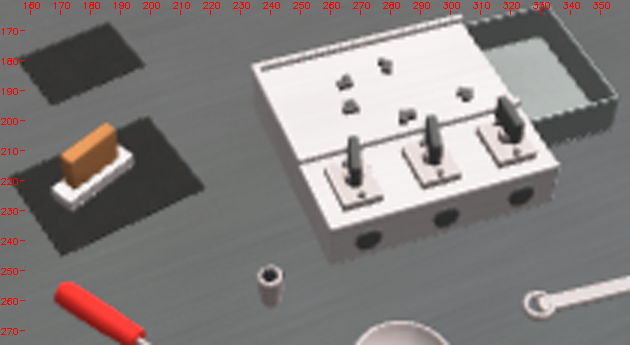

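The crops confirm the larger black mat (top corners about 295,201 / 337,197 / 342,229 / 299,234), with the scraper at (321,309→217). There are five chips on the face, at top px (222,183), (241,183), (254,192), (237,203) and (250,202). Next I'll work out the poses.

Run:
```python
from h import *
t=load("top0"); s=load("scene0")
for nm,u,v,z in [("h TL(+x+y)",213.5,151.5,.07),("h TR(+x-y)",277.5,158,.07),("h BR",272,219.5,.07),("h BL",206,212.5,.07),
 ("mat",295,202,.003),("mat",337,197,.003),("mat",342,229,.003),("mat",299.5,234.5,.003),("tray",180,170,.052),("tray",176,213,.052),
 ("chip",222,183,.077),("chip",241,183,.077),("chip",254,192.5,.077),("chip",237,203,.077),("chip",250.5,202,.077),
 ("bL a",222,154,.127),("bL b",222,167,.127),("bM a",246,157,.127),("bM b",243,168,.127),("bR a",268,159,.127),("bR b",264,172,.127),
 ("grip a",316,218,.062),("grip b",332,211,.062),("socket",294,159,.04)]:
    print(nm,np.round(bp(t,u,v,z),4),np.round(bp(t,u,v),4))
```

```text
h TL(+x+y) [0.6804 0.0833 0.07  ] [0.6804 0.0833 0.07  ]
h TR(+x-y) [ 0.657  -0.1656  0.07  ] [ 0.6792 -0.1698 -0.008 ]
h BR [ 0.4164 -0.1449  0.07  ] [ 0.4262 -0.1477  0.0013]
h BL [0.4403 0.1047 0.07  ] [0.4382 0.1033 0.0833]
mat [ 0.4966 -0.2383  0.003 ] [ 0.4965 -0.2383  0.0033]
mat [ 0.5185 -0.4048  0.003 ] [ 0.5189 -0.4052  0.0009]
mat [ 0.3915 -0.4209  0.003 ] [ 0.3917 -0.421   0.0021]
mat [ 0.3683 -0.2548  0.003 ] [ 0.3685 -0.255   0.0006]
tray [0.6094 0.2132 0.052 ] [0.6213 0.2211 0.005 ]
tray [0.44  0.221 0.052] [0.4428 0.2242 0.0337]
chip [0.5537 0.0466 0.077 ] [0.5536 0.0466 0.0774]
chip [ 0.5545 -0.0259  0.077 ] [ 0.556  -0.0257  0.07  ]
chip [ 0.518  -0.0759  0.077 ] [ 0.518  -0.0759  0.0772]
chip [ 0.4768 -0.0121  0.077 ] [ 0.4763 -0.0122  0.08  ]
chip [ 0.4812 -0.0631  0.077 ] [ 0.4813 -0.0631  0.0766]
bL a [0.654  0.0458 0.127 ] [0.6549 0.046  0.1241]
bL b [0.6036 0.0445 0.127 ] [0.6104 0.0464 0.1013]
bM a [ 0.6434 -0.0445  0.127 ] [ 0.6444 -0.0444  0.1232]
bM b [ 0.6007 -0.0339  0.127 ] [ 0.6038 -0.0336  0.1149]
bR a [ 0.6365 -0.127   0.127 ] [ 0.6368 -0.127   0.126 ]
bR b [ 0.5862 -0.1123  0.127 ] [ 0.5978 -0.1134  0.0807]
grip a [ 0.425 -0.312  0.062] [ 0.4251 -0.312   0.0615]
grip b [ 0.4526 -0.3733  0.062 ] [ 0.4624 -0.3838  0.0016]
socket [ 0.6622 -0.2323  0.04  ] [ 0.6628 -0.2325  0.0376]
```

```bash
cat >> h.py <<'E'
def psi(o): 
    M=R.from_rotvec(o["eef_rot"]).as_matrix(); return np.arctan2(M[1,0],M[0,0])
def go(pos,yaw,o=None):
    """tool-frame shift (mm) and rotvec to bring TCP to pos, tool z down, x axis at yaw"""
    o=o or readout.get_obs(); M=R.from_rotvec(o["eef_rot"]).as_matrix()
    c,s=np.cos(yaw),np.sin(yaw); D=np.array([[c,s,0],[s,-c,0],[0,0,-1]]).astype(float)
    d=M.T@(np.array(pos)-o["ee_pos"])*1000; w=R.from_matrix(M.T@D).as_rotvec()
    print("shift mm",np.round(d,1),"rot",np.round(w,3),"deg",round(np.degrees(np.linalg.norm(w)),1)); return d,w
E
python3 - <<'E'
from h import *
o=readout.get_obs(); print(np.degrees(psi(o)), o["q"])
g=np.array([0.4388,-0.3427])
# look pose: put camera to see scraper: camera offset tool y -81mm, looks toward +y ~18deg
for yaw in (np.radians(24),np.radians(24-180), np.radians(0),np.radians(-60)):
    y=np.array([np.sin(yaw),-np.cos(yaw)])
    go(list(g-0*y)+[0.25],yaw,o)
yaw=-0.092;ex=np.array([np.cos(yaw),np.sin(yaw)]);ey=np.array([-ex[1],ex[0]]);hc=np.array([.5485,-.0306]);fc=hc-.045*ex
print("face",fc)
for p in [(.5537,.0466),(.5545,-.0259),(.518,-.0759),(.4768,-.0121),(.4812,-.0631)]:
    d=np.array(p)-fc; print(np.round(d@ex,3),np.round(d@ey,3))
E
```

```text
-71.22005332605389 [-1.37700278e+00  1.50891123e-01  1.43785027e+00 -1.64256082e-05
  1.55380626e+00 -1.33978013e-01]
shift mm [-109.1 -305.1   53.6] rot [-1.000e-03  1.000e-03 -1.662e+00] deg 95.2
shift mm [-109.1 -305.1   53.6] rot [1.00e-03 1.00e-03 1.48e+00] deg 84.8
shift mm [-109.1 -305.1   53.6] rot [-1.000e-03  1.000e-03 -1.243e+00] deg 71.2
shift mm [-109.1 -305.1   53.6] rot [-0.     0.001 -0.196] deg 11.2
face [ 0.50369031 -0.02646584]
0.043 0.077
0.051 0.005
0.019 -0.048
-0.028 0.012
-0.019 -0.039
```

Emit:
{"api": "arm_command", "payload": {"rows": [[-109, -305, 50, 0, 0, -0.15, 85], [-109, -305, 50, 0, 0, -0.3, 85], [-109, -305, 50, 0, 0, -0.45, 85], [-109, -305, 50, 0, 0, -0.6, 85], [-109, -305, 50, 0, 0, -0.75, 85], [-109, -305, 50, 0, 0, -0.9, 85], [-109, -305, 50, 0, 0, -1.05, 85], [-109, -305, 50, 0, 0, -1.2, 85], [-109, -305, 50, 0, 0, -1.35, 85], [-109, -305, 50, 0, 0, -1.5, 85], [-109, -305, 50, 0, 0, -1.66, 85], [-109, -305, 50, 0, 0, -1.66, 85], [-109, -305, 50, 0, 0, -1.66, 85]]}}

```text
time_s: 1.45
ee_pos: [0.4387, -0.3429, 0.2537]
eef_rot: [-3.075, -0.644, 0.0]
contact_force: [-0.1, -0.1, 1.3]
grip_width: 0.993
```

Run:
```python
from h import *
o=readout.get_obs(); print(o["ee_pos"],np.degrees(psi(o)),o["q"],o["time_s"])
grab("wrist","w1"); grab("top","t1")
crop("t1",170,140,345,285,4,"t1c")
```

```text
[ 0.438732   -0.34294412  0.25372812] 23.66098685602729 [-8.01830887e-01  1.35047987e-01  1.55664108e+00  2.23108134e-05
  1.45027568e+00 -1.21479568e+00] 1.45
```

View pics/w1.png

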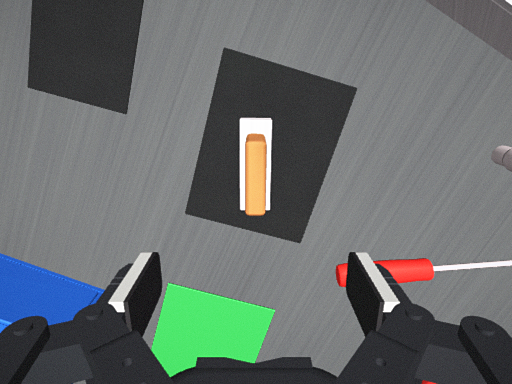

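Run:
```python
from h import *
crop("w1",180,40,370,250,3,"w1c")
crop("t1",285,190,345,240,10,"t1m")
```

```text
(no output)
```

View pics/w1c.png

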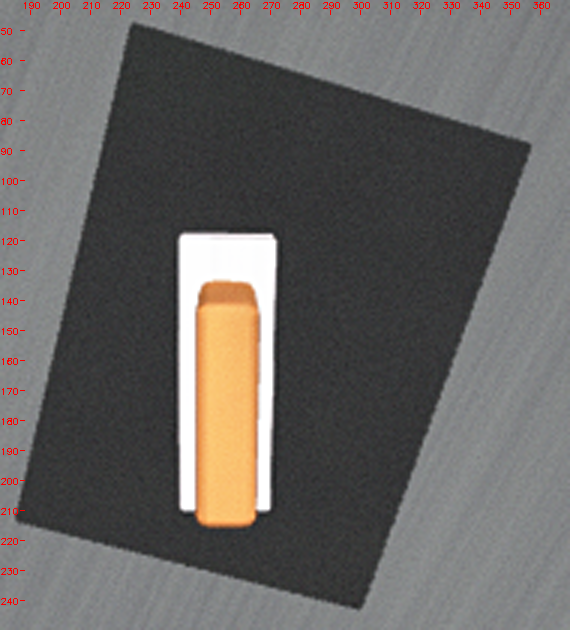

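View pics/t1m.png

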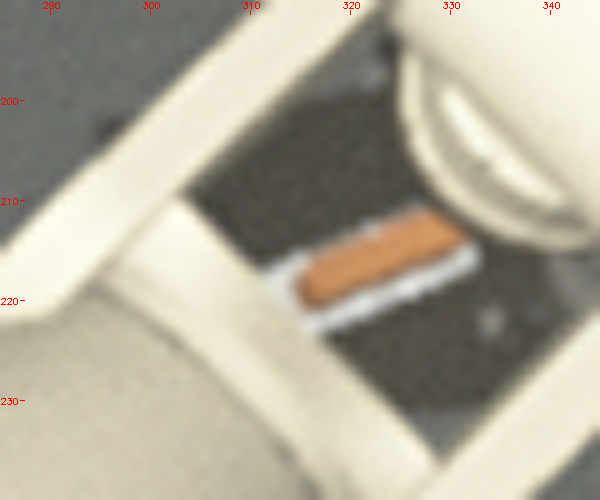

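Run:
```python
from h import *
w=load("w1");t=load("top0");s=load("scene0")
g=[bp(w,u,v,.065) for u,v in [(246,141),(266.5,141),(265.5,215),(245.5,215)]]
f=[bp(w,u,v,.019) for u,v in [(240,118),(272,118),(270,210),(240,210)]]
m=[bp(w,u,v,.003) for u,v in [(224,48),(357,88),(301,243),(185.5,213)]]
for n,a in (("grip",g),("foot",f),("mat",m)):
    a=np.array(a); print(n,np.round(a.mean(0),4),[round(np.linalg.norm(a[i]-a[(i+1)%4]),4) for i in range(4)], "yaw", np.degrees(np.arctan2(*( (a[0]+a[1]-a[2]-a[3])[:2][::-1]))))
print("depth heights: grip",bp(w,256,180),"foot",bp(w,256,127),"mat",bp(w,320,100),"bench",bp(w,400,180))
gc=np.mean(g,0)
# two-view check of grip top corner: end far corner
print(tri([w,t],[(256,141),(316,218.5)]),tri([w,t],[(255.5,215),(332,211)]))
go([*gc[:2],.065+.04],psi(readout.get_obs()))
```

```text
grip [ 0.4385 -0.3385  0.065 ] [np.float64(0.0163), np.float64(0.0637), np.float64(0.0171), np.float64(0.0637)] yaw 113.28373432265559
foot [ 0.4387 -0.339   0.019 ] [np.float64(0.0293), np.float64(0.0908), np.float64(0.0302), np.float64(0.0908)] yaw 113.21388551525787
mat [ 0.4454 -0.3276  0.003 ] [np.float64(0.1285), np.float64(0.1684), np.float64(0.1292), np.float64(0.1675)] yaw 98.07599657272584
depth heights: grip [ 0.43888896 -0.33913126  0.06425875] foot [ 0.42420718 -0.30497856  0.01692109] mat [ 0.47051408 -0.2590248   0.00236711] bench [ 0.58433983 -0.29690024 -0.00101608]
[ 0.42984965 -0.31787577  0.01479963] [ 0.45562875 -0.37693883  0.04121793]
shift mm [  1.6  -4.2 148.8] rot [-0.  0. -0.] deg 0.0
```

Emit:
{"api": "arm_command", "payload": {"rows": [[1.5, -4.2, 50, 0, 0, 0.007, 60], [1.5, -4.2, 100, 0, 0, 0.007, 60], [1.5, -4.2, 130, 0, 0, 0.007, 60], [1.5, -4.2, 145, 0, 0, 0.007, 60], [1.5, -4.2, 152.5, 0, 0, 0.007, 60], [1.5, -4.2, 152.5, 0, 0, 0.007, 60], [1.5, -4.2, 152.5, 0, 0, 0.007, 60]]}}

```text
time_s: 2.25
ee_pos: [0.4388, -0.3388, 0.1024]
eef_rot: [3.075, 0.638, 0.001]
contact_force: [-0.4, -0.4, 0.6]
grip_width: 0.699
```

Run:
```python
from h import *
o=readout.get_obs(); print(o["ee_pos"],o["contact_force"],o["grip_width"])
grab("wrist","w2")
```

```text
[ 0.43877098 -0.33883988  0.10236882] [-0.39075367 -0.40215613  0.62298224] 0.6994586965230236
```

View pics/w2.png

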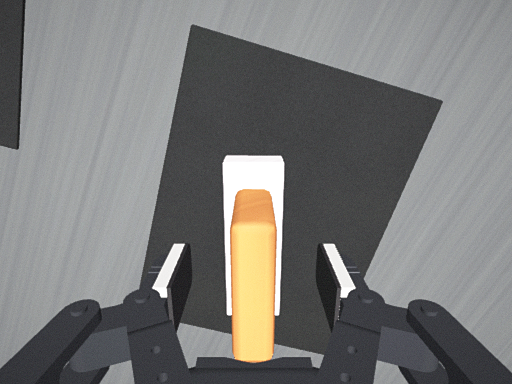

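The scraper grip (232–274 px wide around u=253) sits midway between the pads (185 and 320), so I'll close.

Emit:
{"api": "arm_command", "payload": {"rows": [[0, 0, 0, 0, 0, 0, 30], [0, 0, 0, 0, 0, 0, 10], [0, 0, 0, 0, 0, 0, 5], [0, 0, 0, 0, 0, 0, 5], [0, 0, 0, 0, 0, 0, 5], [0, 0, 0, 0, 0, 0, 5], [0, 0, 0, 0, 0, 0, 5], [0, 0, 0, 0, 0, 0, 5]]}}

```text
time_s: 3.1
ee_pos: [0.4386, -0.3387, 0.1019]
eef_rot: [3.075, 0.639, 0.001]
contact_force: [-1.4, 0.7, 6.8]
grip_width: 0.206
```

Emit:
{"api": "arm_command", "payload": {"rows": [[0, 0, -10, 0, 0, 0, 5], [0, 0, -50, 0, 0, 0, 5], [0, 0, -100, 0, 0, 0, 5], [0, 0, -150, 0, 0, 0, 5], [0, 0, -150, 0, 0, 0, 5], [0, 0, -150, 0, 0, 0, 5]]}}

```text
time_s: 3.7
ee_pos: [0.4385, -0.3385, 0.2524]
eef_rot: [3.074, 0.639, 0.002]
contact_force: [-0.8, -0.3, -4.3]
grip_width: 0.205
```

Run:
```python
from h import *
o=readout.get_obs(); print(o["ee_pos"],np.degrees(psi(o)),o["q"],o["contact_force"],o["grip_width"])
grab("wrist","w3")
# head look pose
go([0.48,-0.20,0.255],np.radians(84.7),o)
```

```text
[ 0.43847545 -0.33852945  0.25237391] 23.49143807361635 [-7.96583113e-01  1.28703289e-01  1.56658530e+00  5.33976576e-05
  1.44452239e+00 -1.20659217e+00] [-0.84856765 -0.31022112 -4.33355189] 0.2045314334675314
shift mm [  93.3 -110.5   -2.7] rot [ 0.002  0.    -1.068] deg 61.2
```

View pics/w3.png

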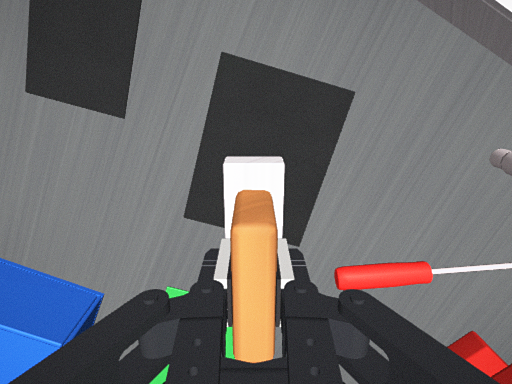

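Emit:
{"api": "arm_command", "payload": {"rows": [[85, -125, -20, 0, 0, -0.15, 5], [85, -125, -20, 0, 0, -0.3, 5], [85, -125, -20, 0, 0, -0.45, 5], [85, -125, -20, 0, 0, -0.6, 5], [85, -125, -20, 0, 0, -0.75, 5], [85, -125, -20, 0, 0, -0.9, 5], [85, -125, -20, 0, 0, -1.068, 5], [85, -125, -20, 0, 0, -1.068, 5], [85, -125, -20, 0, 0, -1.068, 5]]}}

```text
time_s: 4.65
ee_pos: [0.4663, -0.1899, 0.2702]
eef_rot: [-2.324, -2.11, 0.001]
contact_force: [-1.2, 0.1, -2.3]
grip_width: 0.202
```

Run:
```python
from h import *
o=readout.get_obs(); print(o["ee_pos"],np.degrees(psi(o)),o["q"],o["contact_force"],o["grip_width"])
grab("wrist","w4")
```

```text
[ 0.46629    -0.18986039  0.27020453] 84.47809857118156 [-5.39853050e-01  1.61462941e-02  1.65061309e+00  7.41605610e-05
  1.47706028e+00 -2.01428205e+00] [-1.16990113  0.06953495 -2.27881323] 0.20160472105358673
```

View pics/w4.png

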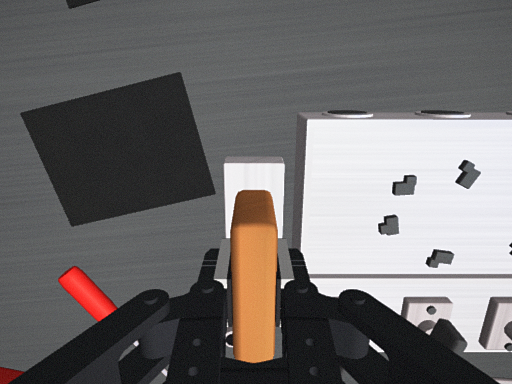

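Run:
```python
from h import *
crop("w4",285,100,512,300,3,"w4c")
```

```text
(no output)
```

View pics/w4c.png

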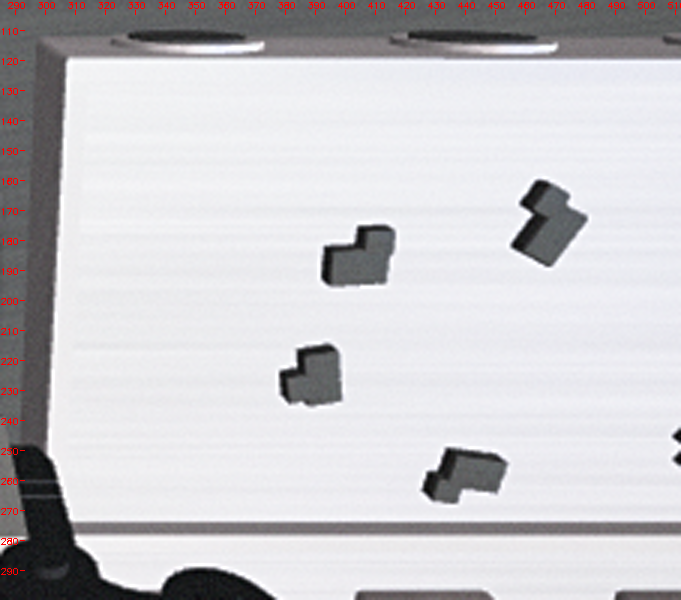

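Run:
```python
from h import *
w=load("w4")
a=bp(w,308,119,.078);b=bp(w,500,119.5,.078);c=bp(w,320,274,.07);d=bp(w,500,274,.07);c2=bp(w,320,278,.078)
for n,p in zip("near near far far fartop".split(),(a,b,c,d,c2)): print(n,np.round(p,4))
print("end lip mid",np.round(bp(w,301.5,240,.078),4))
yw=np.arctan2(*( (b-a)[:2][::-1]))-np.pi/2; yf=np.arctan2(*((d-c)[:2][::-1]))-np.pi/2; print(np.degrees([yw,yf]))
y=(yw+yf)/2; ex=np.array([np.cos(y),np.sin(y)]);ey=np.array([-ex[1],ex[0]])
print("near x",a[:2]@ex,b[:2]@ex,"far",c[:2]@ex,d[:2]@ex,"c2",c2[:2]@ex,"end y",a[:2]@ey,bp(w,301.5,240,.078)[:2]@ey)
print("depth: face",bp(w,350,150),bp(w,350,260),"chip",bp(w,400,187)[2],"lip?",bp(w,380,121),bp(w,305,180))
for u,v in [(400,183),(466,173),(391,225),(441,257),(512,246)]:
    p=bp(w,u,v,.077); print(np.round([p[:2]@ex,p[:2]@ey],4))
```

```text
near [ 0.417  -0.1419  0.078 ]
near [0.4319 0.009  0.078 ]
far [ 0.5647 -0.1355  0.07  ]
far [0.5812 0.0357 0.07  ]
fartop [ 0.5636 -0.137   0.078 ]
end lip mid [ 0.5227 -0.1522  0.078 ]
[-5.62855629 -5.50169007]
near x 0.42882838011084495 0.42899632253157105 far 0.5751748923702192 0.5749845096489538 c2 0.5742788913712291 end y -0.10080714633689959 -0.10081723471642232
depth: face [ 0.4472465  -0.10636985  0.06872989] [ 0.55264297 -0.10673401  0.06926803] chip 0.07699136776298054 lip? [ 0.42431927 -0.0845834   0.07606815] [ 0.46738808 -0.14643173  0.0770128 ]
[ 0.4819 -0.0201]
[0.4731 0.0338]
[ 0.5207 -0.0224]
[0.5526 0.0275]
[0.5413 0.0895]
```

```bash
cat >> h.py <<'E'
HY=np.radians(-5.565); EX=np.array([np.cos(HY),np.sin(HY)]); EY=np.array([-EX[1],EX[0]])
def hw(X,Y): return X*EX+Y*EY
def wh(p): return np.array([p[:2]@EX,p[:2]@EY])
E
python3 - <<'E'
from h import *
o=readout.get_obs(); go([*hw(.490,-.076),.175],np.radians(90)+HY,o)
E
```

```text
shift mm [67.7  7.6 95.5] rot [-0.002 -0.001  0.   ] deg 0.1
```

Emit:
{"api": "arm_command", "payload": {"rows": [[40, 4, 0, 0, 0, 0, 5], [67.7, 7.6, 10, 0, 0, 0, 5], [67.7, 7.6, 50, 0, 0, 0, 5], [67.7, 7.6, 80, 0, 0, 0, 5], [67.7, 7.6, 90, 0, 0, 0, 5], [67.7, 7.6, 95, 0, 0, 0, 5], [67.7, 7.6, 97, 0, 0, 0, 5], [67.7, 7.6, 97, 0, 0, 0, 5]]}}

```text
time_s: 5.5
ee_pos: [0.4808, -0.1236, 0.1754]
eef_rot: [2.322, 2.114, 0.001]
contact_force: [0.1, -0.2, -3.0]
grip_width: 0.201
```

Run:
```python
from h import *
o=readout.get_obs(); print(o["ee_pos"],wh(o["ee_pos"]),np.degrees(psi(o)),o["contact_force"],o["grip_width"])
grab("wrist","w5")
```

```text
[ 0.48080954 -0.1236271   0.17540204] [ 0.49053213 -0.07641795] 84.63284528899992 [ 0.0976389  -0.22292202 -2.97519599] 0.20089182603357428
```

View pics/w5.png

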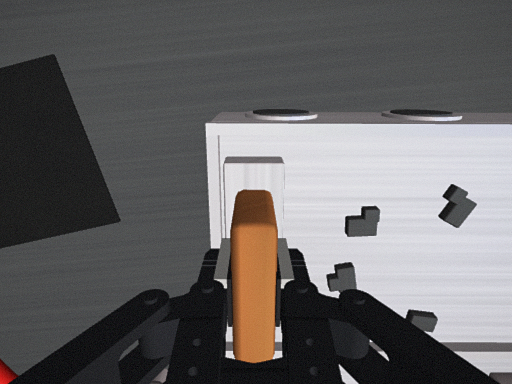

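Emit:
{"api": "arm_command", "payload": {"rows": [[2, 0, 1.5, 0, 0, 0, 5], [2, 0, 3, 0, 0, 0, 5], [2, 0, 4, 0, 0, 0, 5], [2, 0, 4, 0, 0, 0, 5]]}}

```text
time_s: 5.95
ee_pos: [0.4805, -0.1213, 0.1703]
eef_rot: [-2.322, -2.116, 0.0]
contact_force: [-0.4, -0.3, -3.5]
grip_width: 0.203
```

Emit:
{"api": "arm_command", "payload": {"rows": [[0, 0, 0.5, 0, 0, 0, 5], [0, 0, 1, 0, 0, 0, 5], [0, 0, 1, 0, 0, 0, 5]]}}

```text
time_s: 6.25
ee_pos: [0.4806, -0.1213, 0.1693]
eef_rot: [-2.322, -2.116, -0.0]
contact_force: [-0.4, 0.3, -2.7]
grip_width: 0.202
```

Emit:
{"api": "arm_command", "payload": {"rows": [[0, 0, 0.5, 0, 0, 0, 5], [0, 0, 1, 0, 0, 0, 5], [0, 0, 1, 0, 0, 0, 5]]}}

```text
time_s: 6.55
ee_pos: [0.4806, -0.1213, 0.1689]
eef_rot: [2.322, 2.116, 0.0]
contact_force: [-3.3, 1.6, 6.1]
grip_width: 0.203
```

Emit:
{"api": "arm_command", "payload": {"rows": [[0, 0, -0.7, 0, 0, 0, 5], [12, 0, -0.7, 0, 0, 0, 5], [24, 0, -0.7, 0, 0, 0, 5], [36, 0, -0.7, 0, 0, 0, 5], [48, 0, -0.7, 0, 0, 0, 5], [60, 0, -0.7, 0, 0, 0, 5], [72, 0, -0.7, 0, 0, 0, 5], [84, 0, -0.7, 0, 0, 0, 5], [96, 0, -0.7, 0, 0, 0, 5], [108, 0, -0.7, 0, 0, 0, 5], [120, 0, -0.7, 0, 0, 0, 5], [120, 0, -0.7, 0, 0, 0, 5]]}}

```text
time_s: 7.75
ee_pos: [0.4918, -0.0004, 0.1691]
eef_rot: [-2.321, -2.117, -0.0]
contact_force: [-0.5, -0.7, -3.3]
grip_width: 0.204
```

Run:
```python
from h import *
o=readout.get_obs(); print(o["ee_pos"],wh(o["ee_pos"]),np.degrees(psi(o)),o["contact_force"],o["grip_width"])
grab("wrist","w6")
```

```text
[ 4.91803666e-01 -4.23911595e-04  1.69125648e-01] [0.48952682 0.04727071] 84.75273660070833 [-0.46350862 -0.67644799 -3.33602475] 0.20437044610230962
```

View pics/w6.png

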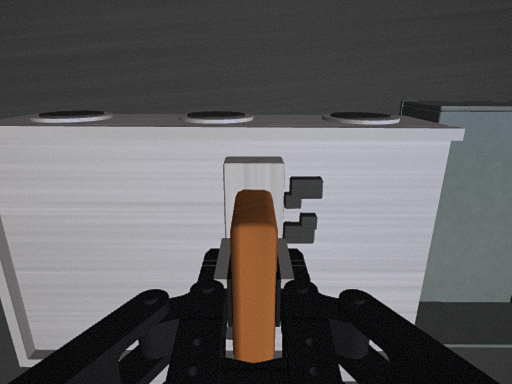

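Emit:
{"api": "arm_command", "payload": {"rows": [[12, 0, 0, 0, 0, 0, 5], [24, 0, 0, 0, 0, 0, 5], [36, 0, 0, 0, 0, 0, 5], [48, 0, 0, 0, 0, 0, 5], [60, 0, 0, 0, 0, 0, 5], [72, 0, 0, 0, 0, 0, 5], [84, 0, 0, 0, 0, 0, 5], [96, 0, 0, 0, 0, 0, 5], [108, 0, 0, 0, 0, 0, 5], [112, 0, 0, 0, 0, 0, 5], [112, 0, 0, 0, 0, 0, 5]]}}

```text
time_s: 8.9
ee_pos: [0.5021, 0.1103, 0.1691]
eef_rot: [-2.321, -2.117, 0.0]
contact_force: [0.3, 0.7, -2.9]
grip_width: 0.2
```

Run:
```python
from h import *
o=readout.get_obs(); print(o["ee_pos"],wh(o["ee_pos"]),np.degrees(psi(o)),o["contact_force"],o["grip_width"])
grab("wrist","w7")
```

```text
[0.50210624 0.11027214 0.16906717] [0.48904609 0.15844413] 84.73336467639662 [ 0.34761375  0.67065677 -2.92594621] 0.2002586876315019
```

View pics/w7.png

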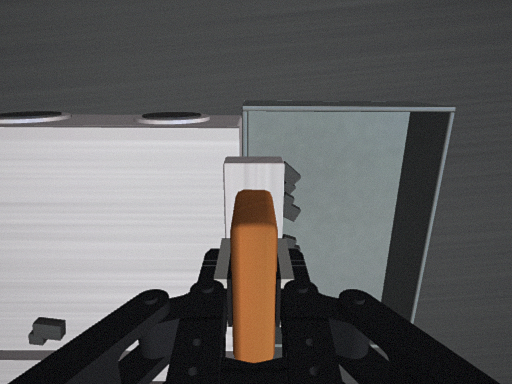

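Emit:
{"api": "arm_command", "payload": {"rows": [[0, 0, -30, 0, 0, 0, 5], [-40, 8, -35, 0, 0, 0, 5], [-85, 20, -35, 0, 0, 0, 5], [-130, 30, -35, 0, 0, 0, 5], [-178, 37, -35, 0, 0, 0.005, 5], [-178, 37, -35, 0, 0, 0.005, 5], [-178, 37, -15, 0, 0, 0.005, 5], [-178, 37, -3, 0, 0, 0.005, 5], [-178, 37, -1, 0, 0, 0.005, 5], [-178, 37, -1, 0, 0, 0.005, 5]]}}

```text
time_s: 9.95
ee_pos: [0.5223, -0.0707, 0.1699]
eef_rot: [-2.327, -2.11, 0.0]
contact_force: [-0.2, -0.5, -2.7]
grip_width: 0.205
```

Run:
```python
from h import *
o=readout.get_obs(); print(o["ee_pos"],wh(o["ee_pos"]),np.degrees(psi(o)),o["contact_force"],o["grip_width"])
grab("wrist","w8")
```

```text
[ 0.52227991 -0.07072731  0.1698759 ] [ 0.52667709 -0.0197459 ] 84.4140443353898 [-0.23138243 -0.48543696 -2.73925671] 0.20463461215458706
```

View pics/w8.png

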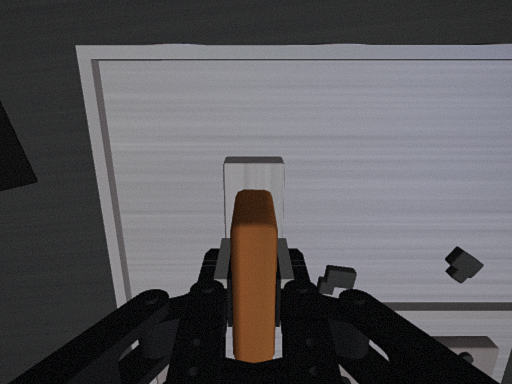

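Emit:
{"api": "arm_command", "payload": {"rows": [[0, 0, 0.7, 0, 0, 0, 5], [12, 0, 0.7, 0, 0, 0, 5], [24, 0, 0.7, 0, 0, 0, 5], [36, 0, 0.7, 0, 0, 0, 5], [48, 0, 0.7, 0, 0, 0, 5], [60, 0, 0.7, 0, 0, 0, 5], [72, 0, 0.7, 0, 0, 0, 5], [84, 0, 0.7, 0, 0, 0, 5], [96, 0, 0.7, 0, 0, 0, 5], [108, 0, 0.7, 0, 0, 0, 5], [120, 0, 0.7, 0, 0, 0, 5], [132, 0, 0.7, 0, 0, 0, 5], [144, 0, 0.7, 0, 0, 0, 5], [156, 0, 0.7, 0, 0, 0, 5], [168, 0, 0.7, 0, 0, 0, 5], [178, 0, 0.7, 0, 0, 0, 5], [178, 0, 0.7, 0, 0, 0, 5]]}}

```text
time_s: 11.7
ee_pos: [0.5399, 0.1074, 0.1694]
eef_rot: [-2.326, -2.111, -0.0]
contact_force: [0.3, -0.2, -2.0]
grip_width: 0.204
```

Run:
```python
from h import *
o=readout.get_obs(); print(o["ee_pos"],wh(o["ee_pos"]),np.degrees(psi(o)),o["contact_force"],o["grip_width"])
grab("wrist","w9")
```

```text
[0.53987928 0.10741041 0.16937121] [0.52691862 0.15925892] 84.46330961763738 [ 0.25307179 -0.18216114 -1.98704715] 0.20403285833341125
```

View pics/w9.png

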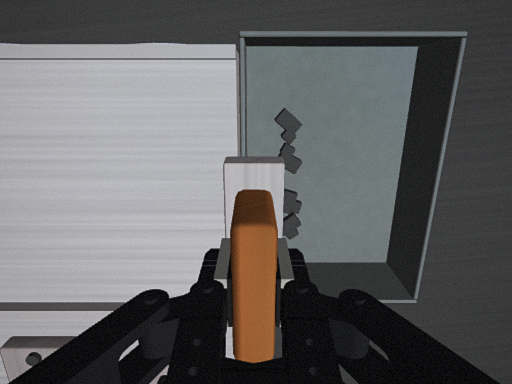

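Emit:
{"api": "arm_command", "payload": {"rows": [[0, 0, -40, 0, 0, 0, 5], [-20, -20, -80, 0, 0, 0, 5], [-60, -50, -100, 0, 0, 0, 5], [-100, -50, -100, 0, 0, 0, 5], [-100, -50, -100, 0, 0, 0, 5]]}}

```text
time_s: 12.25
ee_pos: [0.4794, 0.0077, 0.2706]
eef_rot: [2.329, 2.104, 0.001]
contact_force: [0.8, 1.0, -3.2]
grip_width: 0.204
```

Run:
```python
from h import *
o=readout.get_obs(); print(o["ee_pos"],wh(o["ee_pos"]),np.degrees(psi(o)),o["q"],o["contact_force"],o["grip_width"])
grab("wrist","w10"); grab("scene","s10"); crop("s10",220,150,370,260,5,"s10c")
```

```text
[0.47944938 0.00771182 0.27056993] [0.47644179 0.05417004] 84.18945831715446 [-1.44037787e-01 -3.71238150e-02  1.70259448e+00 -1.39814072e-03
  1.47391944e+00 -1.61328892e+00] [ 0.76339575  0.96402179 -3.24744444] 0.20363394570886828
```

View pics/w10.png

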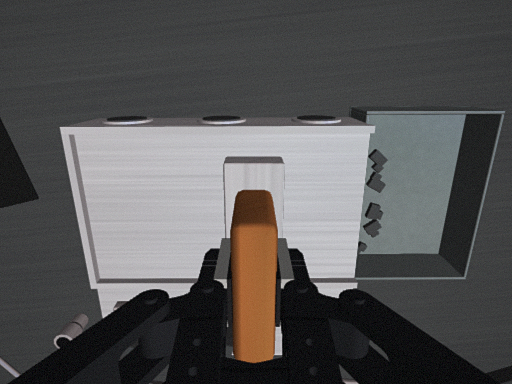

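View pics/s10c.png

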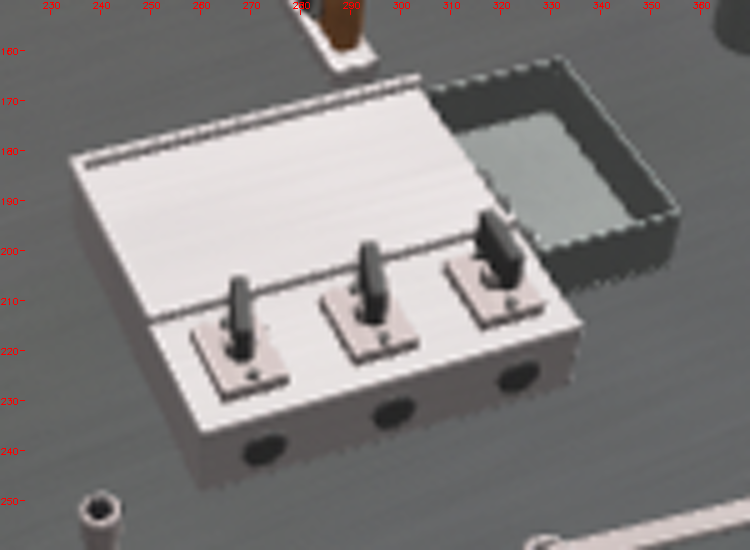

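Run:
```python
from h import *
crop("w10",340,100,480,290,4,"w10c")
w=load("w10")
for u,v in [(378,158),(376,182),(374,210),(373,228),(362,246),(361,247),(420,200)]:
    p=bp(w,u,v); print(u,v,np.round(wh(p),4),round(p[2],4))
```

```text
378 158 [0.4714 0.1823] 0.0099
376 182 [0.4982 0.1842] 0.0074
374 210 [0.5298 0.1852] 0.009
373 228 [0.5514 0.1865] 0.0091
362 246 [0.5736 0.1764] 0.0095
361 247 [0.5747 0.1753] 0.0098
420 200 [0.5207 0.2371] 0.0025
```

View pics/w10c.png

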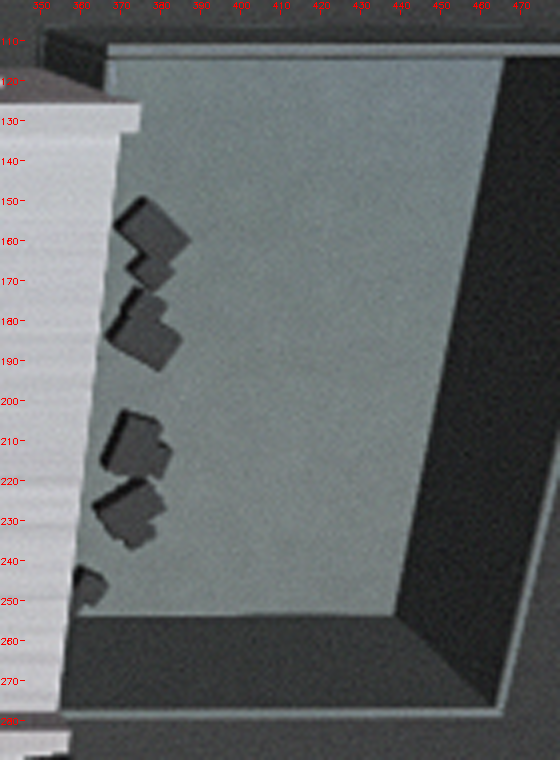

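All five chips are on the tray floor: (377,158), (375,182), (374,211), (372,228) and (362,247), at z≈9 mm, and the face is clean. Next I'll put the scraper back.

Run:
```python
from h import *
o=readout.get_obs(); go([.4454,-.3276,.200],np.radians(12),o)
```

```text
shift mm [-339.9   -0.7   69.6] rot [ 0.    -0.     1.261] deg 72.3
```

Emit:
{"api": "arm_command", "payload": {"rows": [[-50, -0.7, 0, 0, 0, 0.14, 5], [-100, -0.7, 0, 0, 0, 0.28, 5], [-150, -0.7, 0, 0, 0, 0.42, 5], [-190, -0.7, 0, 0, 0, 0.56, 5], [-230, -0.7, 0, 0, 0, 0.7, 5], [-270, -0.7, 0, 0, 0, 0.84, 5], [-310, -0.7, 20, 0, 0, 0.98, 5], [-340, -0.7, 40, 0, 0, 1.12, 5], [-340, -0.7, 70, 0, 0, 1.261, 5], [-340, -0.7, 70, 0, 0, 1.261, 5], [-340, -0.7, 70, 0, 0, 1.261, 5]]}}

```text
time_s: 13.45
ee_pos: [0.4469, -0.3261, 0.1995]
eef_rot: [-3.122, -0.341, 0.001]
contact_force: [0.2, 0.4, -2.0]
grip_width: 0.201
```

Run:
```python
from h import *
o=readout.get_obs(); print(o["ee_pos"],np.degrees(psi(o)),o["contact_force"],o["grip_width"]); grab("wrist","w11")
go([.4454,-.3276,.103],np.radians(12),o)
```

```text
[ 0.44687761 -0.32606478  0.19953599] 12.449572787770466 [ 0.15105537  0.37080825 -2.03212416] 0.2006707167216156
shift mm [-1.7  1.3 96.5] rot [-0.001  0.001  0.008] deg 0.5
```

View pics/w11.png

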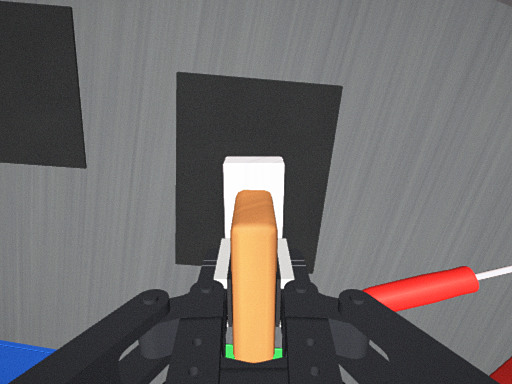

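Scraper still held straight above the mat, so I'll lower it.

Emit:
{"api": "arm_command", "payload": {"rows": [[-1.7, 1.3, 40, 0, 0, 0.008, 5], [-1.7, 1.3, 75, 0, 0, 0.008, 5], [-1.7, 1.3, 88, 0, 0, 0.008, 5], [-1.7, 1.3, 94, 0, 0, 0.008, 5], [-1.7, 1.3, 96, 0, 0, 0.008, 5], [-1.7, 1.3, 97, 0, 0, 0.008, 5], [-1.7, 1.3, 97.5, 0, 0, 0.008, 5], [-1.7, 1.3, 97.5, 0, 0, 0.008, 5]]}}

```text
time_s: 14.3
ee_pos: [0.4453, -0.3286, 0.1027]
eef_rot: [3.124, 0.32, 0.001]
contact_force: [-0.6, -0.4, -2.2]
grip_width: 0.202
```

Emit:
{"api": "arm_command", "payload": {"rows": [[0, 0, 0.7, 0, 0, 0, 5], [0, 0, 1.3, 0, 0, 0, 5], [0, 0, 1.3, 0, 0, 0, 5]]}}

```text
time_s: 14.6
ee_pos: [0.4452, -0.3286, 0.1019]
eef_rot: [3.124, 0.32, 0.001]
contact_force: [-4.7, 4.5, 14.4]
grip_width: 0.202
```

Emit:
{"api": "arm_command", "payload": {"rows": [[0, 0, -0.5, 0, 0, 0, 5], [0, 0, -0.5, 0, 0, 0, 20], [0, 0, -0.5, 0, 0, 0, 30], [0, 0, -0.5, 0, 0, 0, 45], [0, 0, -0.5, 0, 0, 0, 45], [0, 0, -0.5, 0, 0, 0, 45]]}}

```text
time_s: 15.2
ee_pos: [0.445, -0.3284, 0.101]
eef_rot: [-3.125, -0.32, -0.0]
contact_force: [0.4, -0.6, -0.3]
grip_width: 0.53
```

Emit:
{"api": "arm_command", "payload": {"rows": [[0, 0, -30, 0, 0, 0, 45], [0, 0, -80, 0, 0, 0, 45], [0, 0, -130, 0, 0, 0, 45], [0, 0, -150, 0, 0, 0, 45], [0, 0, -150, 0, 0, 0, 45]]}}

```text
time_s: 15.7
ee_pos: [0.4456, -0.329, 0.2547]
eef_rot: [3.121, 0.32, 0.006]
contact_force: [-0.0, -1.4, -0.8]
grip_width: 0.527
```

Run:
```python
from h import *
o=readout.get_obs(); print(o["ee_pos"],np.degrees(psi(o)),o["contact_force"],o["grip_width"]); grab("wrist","w12")
go([.56,-.06,.26],np.radians(85),o)
```

```text
[ 0.44563531 -0.32896319  0.25467417] 11.692465227978388 [-0.02996302 -1.44193849 -0.79606039] 0.5265799875931766
shift mm [ 166.5 -240.2   -5.9] rot [ 0.006  0.    -1.279] deg 73.3
```

View pics/w12.png

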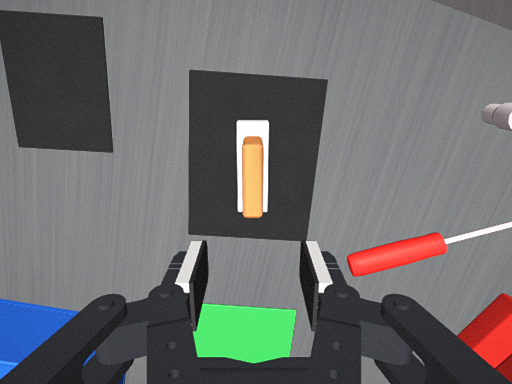

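Run:
```python
from h import *
o=readout.get_obs(); 
go([*hw(.60,.0252),.29],np.radians(90)+HY,o)
```

```text
shift mm [ 211.1 -258.   -37.9] rot [ 0.003  0.    -1.27 ] deg 72.7
```

Emit:
{"api": "arm_command", "payload": {"rows": [[25, -30, -20, 0, 0, -0.14, 45], [50, -60, -38, 0, 0, -0.28, 45], [75, -90, -38, 0, 0, -0.42, 45], [100, -120, -38, 0, 0, -0.56, 45], [125, -150, -38, 0, 0, -0.7, 45], [150, -180, -38, 0, 0, -0.84, 45], [175, -210, -38, 0, 0, -0.98, 45], [200, -240, -38, 0, 0, -1.12, 45], [211, -258, -38, 0, 0, -1.27, 45], [211, -258, -38, 0, 0, -1.27, 45], [211, -258, -38, 0, 0, -1.27, 45]]}}

```text
time_s: 16.85
ee_pos: [0.5992, -0.0328, 0.2876]
eef_rot: [-2.326, -2.109, 0.002]
contact_force: [-1.0, 0.3, -0.3]
grip_width: 0.528
```

Run:
```python
from h import *
o=readout.get_obs(); print(o["ee_pos"],wh(o["ee_pos"]),np.degrees(psi(o)),o["q"]); grab("wrist","w13")
w=load("w13")
for y in (-.0598,.0252,.1102): print(pj(w,[*hw(.628,y),.127]))
```

```text
[ 0.59915888 -0.03282306  0.28761303] [0.59951795 0.02543503] 84.3828342150551 [-1.83024350e-01  2.09533614e-01  1.40089842e+00 -1.01667869e-04
  1.53338924e+00 -1.65577882e+00]
[144.01563409 231.04927603]
[253.41130707 231.04904295]
[362.8307491  231.04880982]
```

View pics/w13.png

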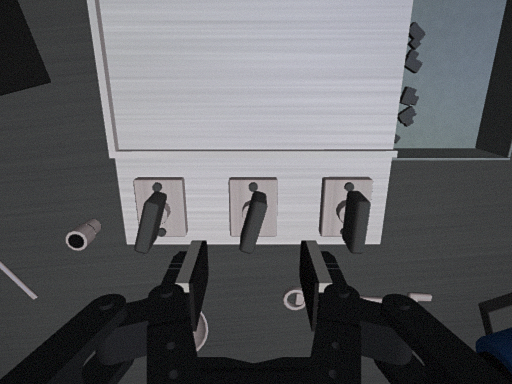

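Run:
```python
from h import *
crop("w13",125,165,385,265,3,"w13c")
```

```text
(no output)
```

View pics/w13c.png

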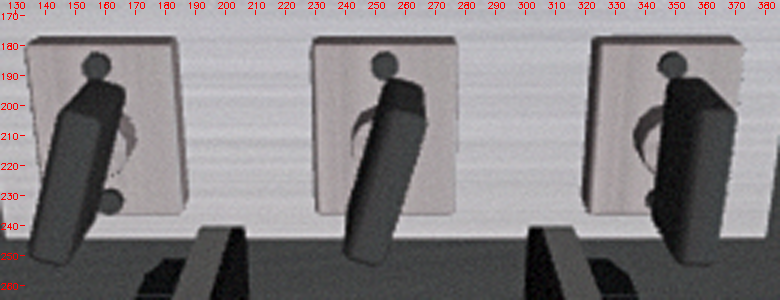

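Run:
```python
from h import *
w=load("w13")
for n,c in dict(mid=[(252,201),(267,204),(254,252),(240,250)],right=[(145,203),(158,204),(146,252),(133,250)],left=[(356,203),(370,203),(366,252),(351,251)]).items():
    P=np.array([bp(w,u,v,.127) for u,v in c]); m=P.mean(0)
    d=(P[2]+P[3]-P[0]-P[1])[:2]; b=np.degrees(np.arctan2(d[1],d[0]))
    uv=np.mean(c,0); 
    print(n,"XY",np.round(wh(m),4),"world",np.round(m,4),"bar angle",round(b,1),"q",round(np.radians(-5.565-b),2),"len",np.linalg.norm(d)/2,"depth z",bp(w,*uv)[2])
```

```text
mid XY [0.6249 0.025 ] world [ 0.6243 -0.0358  0.127 ] bar angle -18.8 q 0.23 len 0.04225608046948475 depth z 0.12387356424001672
right XY [ 0.6253 -0.0585] world [ 0.6167 -0.1188  0.127 ] bar angle -24.1 q 0.32 len 0.04253702476736985 depth z 0.12212744135039225
left XY [0.6253 0.1083] world [0.6328 0.0471 0.127 ] bar angle -4.4 q -0.02 len 0.04117859576050656 depth z 0.12242899841786042
```

Run:
```python
from h import *
o=readout.get_obs(); 
go([*hw(.627,.0254),.174],np.radians(71.2),o)
```

```text
shift mm [  0.6  27.7 113.9] rot [-0.002  0.     0.229] deg 13.1
```

Emit:
{"api": "arm_command", "payload": {"rows": [[0.6, 27.7, 0, -0.002, 0, 0.14, 40], [0.6, 27.7, 30, -0.002, 0, 0.229, 40], [0.6, 27.7, 60, -0.002, 0, 0.229, 40], [0.6, 27.7, 60, -0.002, 0, 0.229, 40]]}}

```text
time_s: 17.3
ee_pos: [0.6254, -0.036, 0.2248]
eef_rot: [-2.552, -1.826, 0.005]
contact_force: [-0.4, 0.4, -0.3]
grip_width: 0.469
```

Run:
```python
from h import *
grab("wrist","w14");o=readout.get_obs(); print(o["ee_pos"],wh(o["ee_pos"]))
go([*hw(.627,.0254),.174],np.radians(71.2),o)
```

```text
[ 0.62616372 -0.0359663   0.22767498] [0.62670033 0.0249254 ]
shift mm [ 0.5  0.3 53.7] rot [-0.002  0.     0.   ] deg 0.1
```

View pics/w14.png

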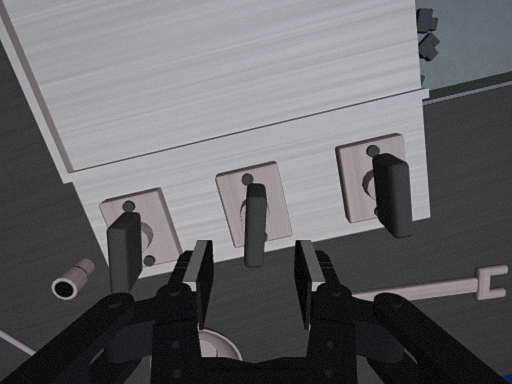

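Mid bar at (256,225), parallel to the jaws and centred between them. I'll go down and grip.

Emit:
{"api": "arm_command", "payload": {"rows": [[0.5, 0.3, 25, 0, 0, 0, 40], [0.5, 0.3, 45, 0, 0, 0, 40], [0.5, 0.3, 53, 0, 0, 0, 40], [0.5, 0.3, 53, 0, 0, 0, 40], [0.5, 0.3, 53, 0, 0, 0, 20], [0.5, 0.3, 53, 0, 0, 0, 3], [0.5, 0.3, 53, 0, 0, 0, 3], [0.5, 0.3, 53, 0, 0, 0, 3], [0.5, 0.3, 53, 0, 0, 0, 3], [0.5, 0.3, 53, 0, 0, 0, 3], [0.5, 0.3, 53, 0, 0, 0, 3]]}}

```text
time_s: 18.45
ee_pos: [0.6279, -0.0359, 0.178]
eef_rot: [2.549, 1.829, 0.002]
contact_force: [-3.6, -9.7, 7.7]
grip_width: 0.122
```

Run:
```python
from h import *
o=readout.get_obs(); print(o["ee_pos"],wh(o["ee_pos"]),np.degrees(psi(o)),o["q"],o["contact_force"],o["ft_torque"],o["grip_width"])
```

```text
[ 0.62786468 -0.03589615  0.17803325] [0.62838647 0.02516017] 71.303514917372 [-0.17876001  0.32793319  1.47775919 -0.00199288  1.33162903 -1.42277605] [-3.61920883 -9.70691884  7.66741976] [-1.50506785  0.68553198  0.03466152] 0.12198054799172038
```

Emit:
{"api": "arm_command", "payload": {"rows": [[0, 0, -1, 0, 0, 0, 3], [0, 0, -1, 0, 0, 0, 3]]}}

```text
time_s: 18.65
ee_pos: [0.6278, -0.0359, 0.1781]
eef_rot: [2.55, 1.829, 0.002]
contact_force: [0.7, -10.5, -2.2]
grip_width: 0.126
```

Run:
```python
from h import *
o=readout.get_obs(); print(o["ee_pos"],wh(o["ee_pos"]),np.degrees(psi(o)),o["contact_force"],o["ft_torque"],o["grip_width"])
grab("wrist","w15")
```

```text
[ 0.62781412 -0.03585514  0.17810388] [0.62833217 0.02519609] 71.30232411368706 [  0.70221985 -10.48540728  -2.23840783] [-1.66581267 -0.09678859  0.02826818] 0.12576495057496861
```

View pics/w15.png

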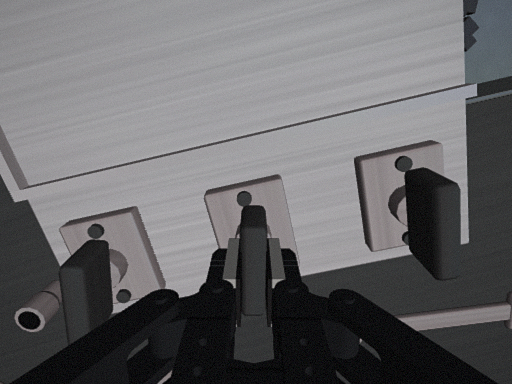

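Emit:
{"api": "arm_command", "payload": {"rows": [[-0.3, 0, 0, 0, 0, 0.08, 3], [-0.3, 0, 0, 0, 0, 0.18, 3], [-0.3, 0, 0, 0, 0, 0.28, 3], [-0.3, 0, 0, 0, 0, 0.38, 3], [-0.3, 0, 0, 0, 0, 0.48, 3], [-0.3, 0, 0, 0, 0, 0.58, 3], [-0.3, 0, 0, 0, 0, 0.68, 3], [-0.3, 0, 0, 0, 0, 0.78, 3], [-0.3, 0, 0, 0, 0, 0.88, 3], [-0.3, 0, 0, 0, 0, 0.98, 3], [-0.3, 0, 0, 0, 0, 1.08, 3], [-0.3, 0, 0, 0, 0, 1.18, 3], [-0.3, 0, 0, 0, 0, 1.28, 3], [-0.3, 0, 0, 0, 0, 1.38, 3], [-0.3, 0, 0, 0, 0, 1.48, 3], [-0.3, 0, 0, 0, 0, 1.58, 3], [-0.3, 0, 0, 0, 0, 1.58, 3]]}}

```text
time_s: 20.4
ee_pos: [0.6277, -0.0361, 0.1781]
eef_rot: [3.095, -0.53, 0.005]
contact_force: [-0.3, -8.4, -2.8]
grip_width: 0.124
```

Run:
```python
from h import *
o=readout.get_obs(); print(o["ee_pos"],wh(o["ee_pos"]),np.degrees(psi(o)),o["q"],o["contact_force"],o["ft_torque"],o["grip_width"])
grab("wrist","w16")
```

```text
[ 0.62769123 -0.03611498  0.17810031] [0.62823506 0.02492555] -19.452569168139117 [-0.17918585  0.32796343  1.47757437 -0.00191179  1.33261     0.16077577] [-0.329084   -8.43804475 -2.78602747] [-1.67019847 -0.04769858 -0.14200508] 0.12375642887968151
```

View pics/w16.png

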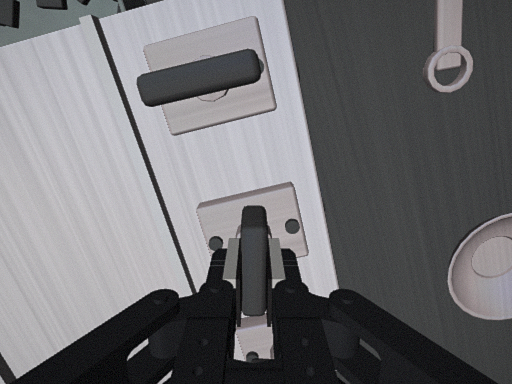

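Emit:
{"api": "arm_command", "payload": {"rows": [[0, 0, 0, 0, 0, 0.1, 3], [0, 0, 0, 0, 0, 0.2, 3], [0, 0, 0, 0, 0, 0.3, 3], [0, 0, 0, 0, 0, 0.4, 3], [0, 0, 0, 0, 0, 0.5, 3], [0, 0, 0, 0, 0, 0.6, 3], [0, 0, 0, 0, 0, 0.7, 3], [0, 0, 0, 0, 0, 0.8, 3], [0, 0, 0, 0, 0, 0.9, 3], [0, 0, 0, 0, 0, 1.0, 3], [0, 0, 0, 0, 0, 1.1, 3], [0, 0, 0, 0, 0, 1.2, 3], [0, 0, 0, 0, 0, 1.3, 3], [0, 0, 0, 0, 0, 1.4, 3], [0, 0, 0, 0, 0, 1.48, 3], [0, 0, 0, 0, 0, 1.53, 3], [0, 0, 0, 0, 0, 1.53, 3]]}}

```text
time_s: 22.15
ee_pos: [0.6276, -0.036, 0.1781]
eef_rot: [-1.868, 2.525, -0.005]
contact_force: [-0.5, -8.1, -1.4]
grip_width: 0.123
```

Run:
```python
from h import *
o=readout.get_obs(); p=np.degrees(psi(o)); print(o["ee_pos"],p,"q if aligned",np.radians(-5.565-(p+90))+2*np.pi*0+np.pi,o["q"],o["contact_force"],o["ft_torque"],o["grip_width"])
```

```text
[ 0.62756911 -0.03600612  0.17809723] -107.00025251246029 q if aligned 3.341175460729179 [-0.17910364  0.32790151  1.47766233 -0.00177141  1.33298589  1.68881557] [-0.48906152 -8.05569748 -1.42159338] [-1.53760881  0.40714003 -0.11739624] 0.12251175299846681
```

Emit:
{"api": "arm_command", "payload": {"rows": [[0, 0, 0, 0, 0, 0.03, 3], [0, 0, 0, 0, 0, 0.06, 3], [0, 0, 0, 0, 0, 0.09, 3], [0, 0, 0, 0, 0, 0.09, 3]]}}

```text
time_s: 22.55
ee_pos: [0.6276, -0.036, 0.1781]
eef_rot: [-1.755, 2.605, -0.005]
contact_force: [-0.9, -8.1, -1.1]
grip_width: 0.123
```

Run:
```python
from h import *
o=readout.get_obs(); p=np.degrees(psi(o)); print(p,"q if aligned",np.radians(-5.565-(p+90))+np.pi,o["contact_force"],o["ft_torque"],o["grip_width"])
```

```text
-112.05269041185069 q if aligned 3.4293571373260874 [-0.90218881 -8.08417925 -1.11854309] [-1.49364603  0.45234619  1.04571312] 0.12313608836743709
```

Emit:
{"api": "arm_command", "payload": {"rows": [[0, 0, 0, 0, 0, 0.08, 20], [0, 0, 0, 0, 0, 0.08, 40], [0, 0, 0, 0, 0, 0.08, 40], [0, 0, 0, 0, 0, 0.08, 40], [0, 0, -30, 0, 0, 0.08, 40], [0, 0, -60, 0, 0, 0.0, 40], [0, 0, -90, 0, 0, -0.1, 40], [0, 0, -90, 0, 0, -0.1, 40]]}}

```text
time_s: 23.35
ee_pos: [0.6282, -0.035, 0.2718]
eef_rot: [-1.887, 2.505, -0.009]
contact_force: [1.4, 0.7, 0.2]
grip_width: 0.469
```

Run:
```python
from h import *
o=readout.get_obs(); print(o["ee_pos"],np.degrees(psi(o)),o["q"],o["contact_force"],o["grip_width"]); grab("wrist","w17")
```

```text
[ 0.62818313 -0.03501778  0.27178845] -106.00462667254153 [-1.78091890e-01  2.70729848e-01  1.35762414e+00  8.00118340e-05
  1.50492981e+00  1.67203673e+00] [1.4210064  0.65700287 0.17413491] 0.46863983352021726
```

View pics/w17.png

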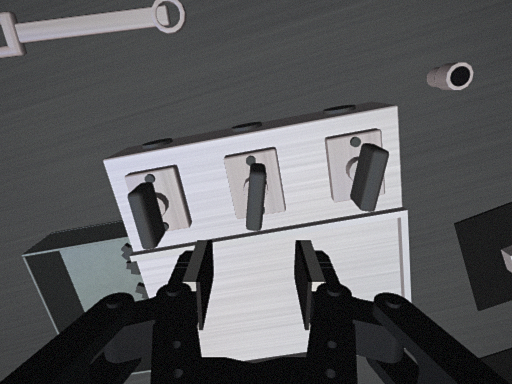

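Run:
```python
from h import *
crop("w17",110,120,400,260,2,"w17c"); crop("w17",220,145,290,240,6,"w17d")
```

```text
(no output)
```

View pics/w17d.png

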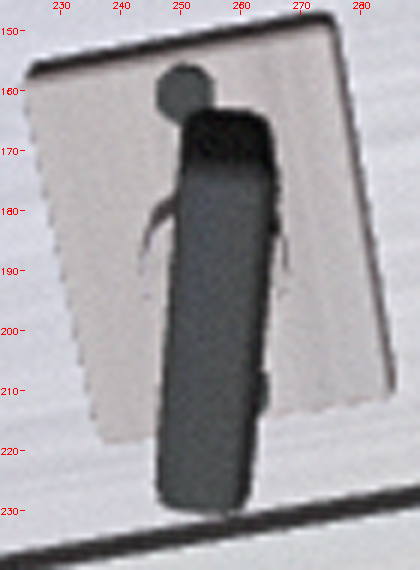

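Run:
```python
from h import *
w=load("w17")
c=[(251,174),(265.5,174),(261.5,229),(246.5,229)]
P=np.array([bp(w,u,v,.127) for u,v in c]); d=(P[2]+P[3]-P[0]-P[1])[:2]
b=np.degrees(np.arctan2(-d[1],-d[0])); print(b,"q",np.radians(-5.565-b)+np.pi, wh(P.mean(0)))
e=bp(w,226,157,.082)-bp(w,275,148,.082); print("cap edge angle",np.degrees(np.arctan2(e[1],e[0])))
```

```text
-19.96964434278887 q 3.3930011249502336 [0.62970007 0.02371465]
cap edge angle 84.5913293553203
```

Emit:
{"api": "arm_command", "payload": {"rows": [[0, 0, 0, 0, 0, -0.145, 40], [0, 0, 0, 0, 0, -0.29, 40], [0, 0, 0, 0, 0, -0.435, 40], [0, 0, 0, 0, 0, -0.58, 40], [0, 0, 0, 0, 0, -0.725, 40], [0, 0, 0, 0, 0, -0.87, 40], [0, 0, 0, 0, 0, -1.015, 40], [0, 0, 0, 0, 0, -1.16, 40], [0, 0, 0, 0, 0, -1.305, 40], [0, 0, 0, 0, 0, -1.45, 40], [0, 0, 0, 0, 0, -1.595, 40], [0, 0, 0, 0, 0, -1.74, 40], [0, 0, 0, 0, 0, -1.74, 40]]}}

```text
time_s: 24.7
ee_pos: [0.6271, -0.0349, 0.2661]
eef_rot: [3.137, -0.176, 0.001]
contact_force: [-0.0, 0.9, -1.0]
grip_width: 0.47
```

Run:
```python
from h import *
o=readout.get_obs(); print(o["ee_pos"],np.degrees(psi(o)),o["q"])
go([*hw(.627,.110),.25],np.radians(85),o)
```

```text
[ 0.62707779 -0.03491449  0.26614869] -6.431805814695936 [-1.78235964e-01  2.74758836e-01  1.36394313e+00  6.25984665e-05
  1.50224435e+00 -6.59840502e-02]
shift mm [ -1.8 -83.9  16.1] rot [ 1.000e-03 -1.000e-03 -1.596e+00] deg 91.4
```

Emit:
{"api": "arm_command", "payload": {"rows": [[0, -10, 0, 0, 0, -0.145, 40], [0, -20, 0, 0, 0, -0.29, 40], [0, -30, 0, 0, 0, -0.435, 40], [0, -40, 0, 0, 0, -0.58, 40], [0, -50, 0, 0, 0, -0.725, 40], [0, -60, 0, 0, 0, -0.87, 40], [0, -70, 0, 0, 0, -1.015, 40], [0, -80, 5, 0, 0, -1.16, 40], [-1.8, -84, 10, 0, 0, -1.305, 40], [-1.8, -84, 16, 0, 0, -1.45, 40], [-1.8, -84, 16, 0, 0, -1.596, 40], [-1.8, -84, 16, 0, 0, -1.596, 40], [-1.8, -84, 16, 0, 0, -1.596, 40]]}}

```text
time_s: 26.0
ee_pos: [0.6351, 0.0487, 0.2508]
eef_rot: [2.326, 2.11, 0.001]
contact_force: [-0.4, -1.2, 0.4]
grip_width: 0.47
```

Run:
```python
from h import *
o=readout.get_obs(); print(o["ee_pos"],wh(o["ee_pos"]),np.degrees(psi(o)),o["q"]);grab("wrist","w18")
crop("w18",200,140,300,260,5,"w18c")
```

```text
[0.63509601 0.04867863 0.25082059] [0.62738208 0.11003759] 84.43185081620989 [-4.42821822e-02  2.99732864e-01  1.36324240e+00 -2.20417000e-04
  1.47706569e+00 -1.51787562e+00]
```

View pics/w18.png

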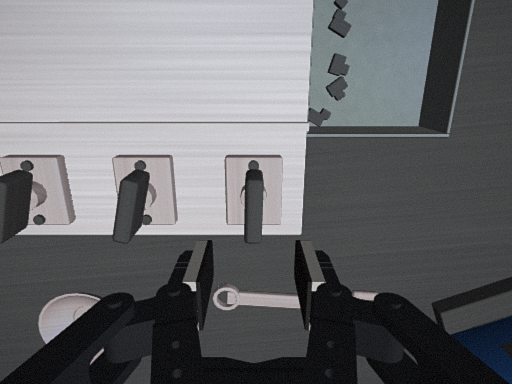

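View pics/w18c.png

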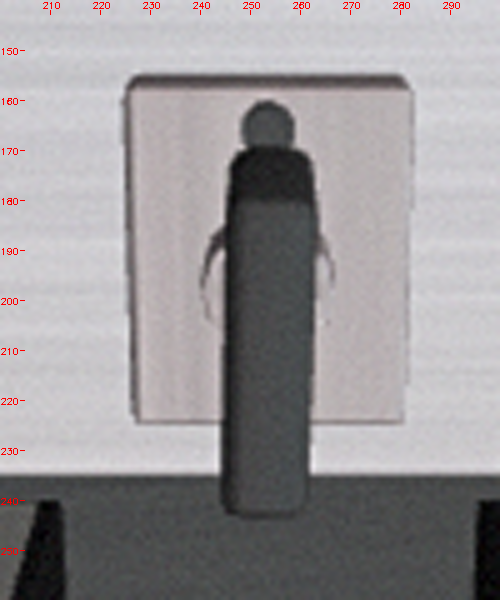

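Emit:
{"api": "arm_command", "payload": {"rows": [[0.2, 0, 30, 0, 0, 0.01, 40], [0.2, 0, 55, 0, 0, 0.01, 40], [0.2, 0, 72, 0, 0, 0.01, 40], [0.2, 0, 72, 0, 0, 0.01, 40], [0.2, 0, 72, 0, 0, 0.01, 20], [0.2, 0, 72, 0, 0, 0.01, 3], [0.2, 0, 72, 0, 0, 0.01, 3], [0.2, 0, 72, 0, 0, 0.01, 3], [0.2, 0, 72, 0, 0, 0.01, 3], [0.2, 0, 72, 0, 0, 0.01, 3], [0.2, 0, 72, 0, 0, 0.01, 3]]}}

```text
time_s: 27.15
ee_pos: [0.6357, 0.0485, 0.1807]
eef_rot: [2.328, 2.104, 0.004]
contact_force: [-1.8, -3.3, 6.8]
grip_width: 0.125
```

Run:
```python
from h import *
o=readout.get_obs(); print(o["ee_pos"],wh(o["ee_pos"]),np.degrees(psi(o)),o["q"],o["contact_force"],o["ft_torque"],o["grip_width"])
```

```text
[0.63571827 0.04850673 0.18069764] [0.62801808 0.10992685] 84.22906867542686 [-4.42907145e-02  3.42987388e-01  1.45200278e+00 -7.95452445e-04
  1.34249996e+00 -1.51418797e+00] [-1.79440232 -3.29189052  6.75162336] [-0.58511468  0.31930462 -0.03425641] 0.12460374187287208
```

Emit:
{"api": "arm_command", "payload": {"rows": [[0, 0, -0.5, 0, 0, 0.06, 3], [0, 0, -0.5, 0, 0, 0.16, 3], [0, 0, -0.5, 0, 0, 0.26, 3], [0, 0, -0.5, 0, 0, 0.36, 3], [0, 0, -0.5, 0, 0, 0.46, 3], [0, 0, -0.5, 0, 0, 0.56, 3], [0, 0, -0.5, 0, 0, 0.66, 3], [0, 0, -0.5, 0, 0, 0.76, 3], [0, 0, -0.5, 0, 0, 0.86, 3], [0, 0, -0.5, 0, 0, 0.96, 3], [0, 0, -0.5, 0, 0, 1.06, 3], [0, 0, -0.5, 0, 0, 1.16, 3], [0, 0, -0.5, 0, 0, 1.26, 3], [0, 0, -0.5, 0, 0, 1.36, 3], [0, 0, -0.5, 0, 0, 1.46, 3], [0, 0, -0.5, 0, 0, 1.56, 3], [0, 0, -0.5, 0, 0, 1.66, 3], [0, 0, -0.5, 0, 0, 1.76, 3], [0, 0, -0.5, 0, 0, 1.86, 3], [0, 0, -0.5, 0, 0, 1.9, 3]]}}

```text
time_s: 29.15
ee_pos: [0.6359, 0.0485, 0.1808]
eef_rot: [3.068, -0.676, 0.007]
contact_force: [2.9, -3.2, 0.6]
grip_width: 0.122
```

Run:
```python
from h import *
o=readout.get_obs(); print(o["ee_pos"],wh(o["ee_pos"]),np.degrees(psi(o)),o["q"],o["contact_force"],o["ft_torque"],o["grip_width"])
grab("wrist","w19")
```

```text
[0.63587124 0.04854452 0.1807553 ] [0.62816667 0.10997929] -24.85295235599732 [-4.42260450e-02  3.43192710e-01  1.45160533e+00 -7.80736459e-04
  1.34257556e+00  3.89712952e-01] [ 2.92981026 -3.21912295  0.5750834 ] [-0.63401811 -0.35256913  0.11667945] 0.1218124608868081
```

View pics/w19.png

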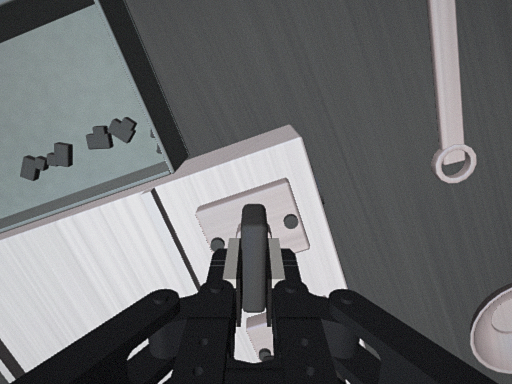

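Emit:
{"api": "arm_command", "payload": {"rows": [[0, 0, 0, 0, 0, 0.1, 3], [0, 0, 0, 0, 0, 0.2, 3], [0, 0, 0, 0, 0, 0.3, 3], [0, 0, 0, 0, 0, 0.4, 3], [0, 0, 0, 0, 0, 0.5, 3], [0, 0, 0, 0, 0, 0.6, 3], [0, 0, 0, 0, 0, 0.7, 3], [0, 0, 0, 0, 0, 0.8, 3], [0, 0, 0, 0, 0, 0.9, 3], [0, 0, 0, 0, 0, 1.0, 3], [0, 0, 0, 0, 0, 1.1, 3], [0, 0, 0, 0, 0, 1.2, 3], [0, 0, 0, 0, 0, 1.3, 3], [0, 0, 0, 0, 0, 1.4, 3], [0, 0, 0, 0, 0, 1.46, 3], [0, 0, 0, 0, 0, 1.5, 3], [0, 0, 0, 0, 0, 1.53, 3], [0, 0, 0, 0, 0, 1.53, 3]]}}

```text
time_s: 31.0
ee_pos: [0.6359, 0.0485, 0.1807]
eef_rot: [-1.75, 2.606, -0.005]
contact_force: [3.1, -5.4, 1.7]
grip_width: 0.124
```

Run:
```python
from h import *
o=readout.get_obs(); p=np.degrees(psi(o)); print(p,"q if aligned",np.radians(-5.565-(p+90))+np.pi,o["contact_force"],o["ft_torque"],o["grip_width"])
```

```text
-112.23618856598162 q if aligned 3.432559784287004 [ 3.10113477 -5.39458668  1.68694236] [-0.93750984 -0.39663196  1.16212795] 0.12386508362909558
```

Torque has jumped to 1.16 N m, so it is on the stop. Release, lift and unwind towards the right bolt.

Emit:
{"api": "arm_command", "payload": {"rows": [[0, 0, 0, 0, 0, 0, 20], [0, 0, 0, 0, 0, 0, 40], [0, 0, 0, 0, 0, 0, 40], [0, 0, 0, 0, 0, 0, 40], [0, 0, -30, 0, 0, 0, 40], [0, 0, -60, 0, 0, -0.1, 40], [0, 0, -90, 0, 0, -0.2, 40], [0, 0, -90, 0, 0, -0.3, 40], [0, 0, -90, 0, 0, -0.3, 40]]}}

```text
time_s: 31.9
ee_pos: [0.6352, 0.049, 0.2704]
eef_rot: [-2.122, 2.313, -0.004]
contact_force: [-0.4, 0.6, -1.2]
grip_width: 0.469
```

Run:
```python
from h import *
o=readout.get_obs(); print(o["ee_pos"],np.degrees(psi(o)),o["q"],o["contact_force"],o["grip_width"]); grab("wrist","w20"); crop("w20",215,140,295,240,6,"w20d")
```

```text
[0.63523714 0.04896114 0.27035538] -94.937259001364 [-4.38645117e-02  2.90460227e-01  1.33549875e+00 -1.22339216e-04
  1.51239521e+00  1.61311021e+00] [-0.43372531  0.64936622 -1.16102587] 0.46912929343980037
```

View pics/w20.png

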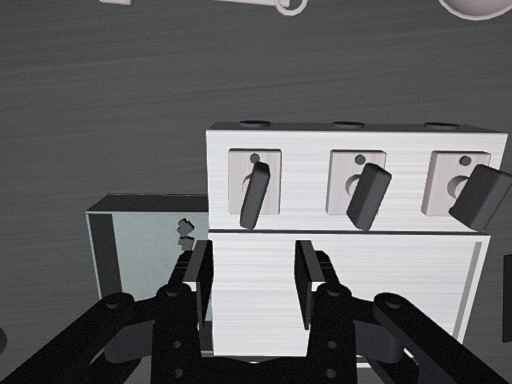

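View pics/w20d.png

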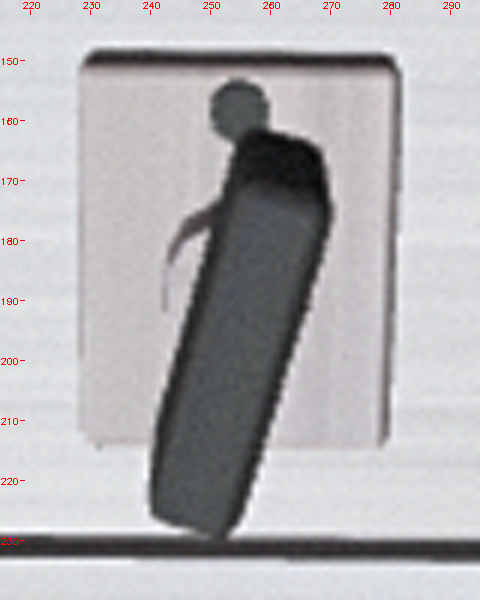

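Emit:
{"api": "arm_command", "payload": {"rows": [[0, 0, 0, 0, 0, -0.145, 40], [0, 0, 0, 0, 0, -0.29, 40], [0, 0, 0, 0, 0, -0.435, 40], [0, 0, 0, 0, 0, -0.58, 40], [0, 0, 0, 0, 0, -0.725, 40], [0, 0, 0, 0, 0, -0.87, 40], [0, 0, 0, 0, 0, -1.015, 40], [0, 0, 0, 0, 0, -1.16, 40], [0, 0, 0, 0, 0, -1.305, 40], [0, 0, 0, 0, 0, -1.45, 40], [0, 0, 0, 0, 0, -1.55, 40], [0, 0, 0, 0, 0, -1.55, 40]]}}

```text
time_s: 33.15
ee_pos: [0.6349, 0.0489, 0.2686]
eef_rot: [3.137, -0.173, 0.001]
contact_force: [-0.0, 0.6, -0.1]
grip_width: 0.463
```

Run:
```python
from h import *
o=readout.get_obs(); print(o["ee_pos"],np.degrees(psi(o)),o["q"])
go([*hw(.628,-.0598),.255],np.radians(66),o)
```

```text
[0.63491539 0.04890723 0.2686073 ] -6.300347428012452 [-4.39375098e-02  2.91998228e-01  1.33706537e+00 -2.09825669e-04
  1.51217544e+00  6.60365869e-02]
shift mm [  3.  170.   13.6] rot [ 0.    -0.    -1.262] deg 72.3
```

Emit:
{"api": "arm_command", "payload": {"rows": [[0, 20, 0, 0, 0, -0.145, 40], [0, 40, 0, 0, 0, -0.29, 40], [0, 65, 0, 0, 0, -0.435, 40], [0, 90, 0, 0, 0, -0.58, 40], [0, 115, 0, 0, 0, -0.725, 40], [2, 140, 0, 0, 0, -0.87, 40], [3, 160, 0, 0, 0, -1.015, 40], [3, 170, 5, 0, 0, -1.16, 40], [3, 170, 13, 0, 0, -1.262, 40], [3, 170, 13, 0, 0, -1.262, 40], [3, 170, 13, 0, 0, -1.262, 40]]}}

```text
time_s: 34.25
ee_pos: [0.6196, -0.1203, 0.2564]
eef_rot: [2.639, 1.704, 0.002]
contact_force: [0.5, -0.8, -0.4]
grip_width: 0.471
```

Run:
```python
from h import *
o=readout.get_obs(); print(o["ee_pos"],wh(o["ee_pos"]),np.degrees(psi(o)),o["q"]);grab("wrist","w21")
crop("w21",200,140,300,260,5,"w21c")
```

```text
[ 0.61956523 -0.12026353  0.2563735 ] [ 0.62830766 -0.05961441] 65.70626208662607 [-3.13849564e-01  2.85257154e-01  1.37047417e+00  3.40461997e-04
  1.48470412e+00 -1.46066900e+00]
```

View pics/w21.png

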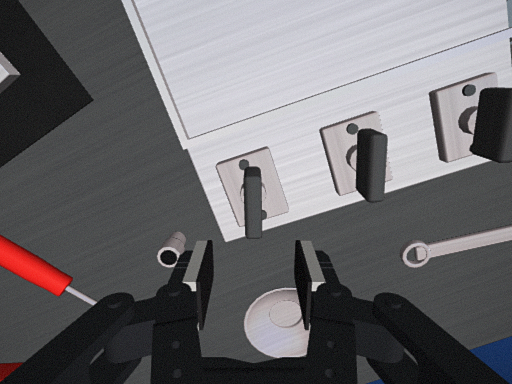

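View pics/w21c.png

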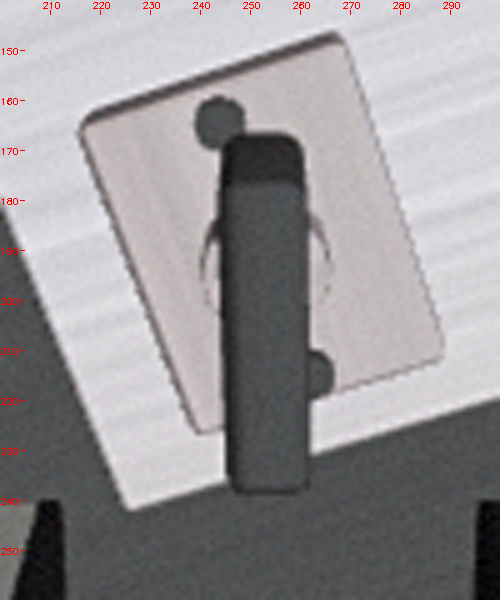

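Emit:
{"api": "arm_command", "payload": {"rows": [[0, 0, 30, 0, 0, 0, 40], [0, 0, 60, 0, 0, 0, 40], [0, 0, 76, 0, 0, 0, 40], [0, 0, 76, 0, 0, 0, 40], [0, 0, 76, 0, 0, 0, 20], [0, 0, 76, 0, 0, 0, 3], [0, 0, 76, 0, 0, 0, 3], [0, 0, 76, 0, 0, 0, 3], [0, 0, 76, 0, 0, 0, 3], [0, 0, 76, 0, 0, 0, 3], [0, 0, 76, 0, 0, 0, 3]]}}

```text
time_s: 35.4
ee_pos: [0.6201, -0.1209, 0.1825]
eef_rot: [2.631, 1.709, 0.004]
contact_force: [-3.0, -3.5, 6.9]
grip_width: 0.119
```

Run:
```python
from h import *
o=readout.get_obs(); print(o["ee_pos"],wh(o["ee_pos"]),np.degrees(psi(o)),o["q"],o["contact_force"],o["ft_torque"],o["grip_width"])
```

```text
[ 0.62013815 -0.12094919  0.18245715] [ 0.62894437 -0.06024128] 66.01676763114263 [-3.14320765e-01  3.30224459e-01  1.46530641e+00 -3.90370674e-04
  1.34173662e+00 -1.46644275e+00] [-3.00292283 -3.47853036  6.86927592] [-0.53692453  0.56015077  0.01938094] 0.1192560858696058
```

Emit:
{"api": "arm_command", "payload": {"rows": [[0, 0, -0.5, 0, 0, 0.06, 3], [0, 0, -0.5, 0, 0, 0.16, 3], [0, 0, -0.5, 0, 0, 0.26, 3], [0, 0, -0.5, 0, 0, 0.36, 3], [0, 0, -0.5, 0, 0, 0.46, 3], [0, 0, -0.5, 0, 0, 0.56, 3], [0, 0, -0.5, 0, 0, 0.66, 3], [0, 0, -0.5, 0, 0, 0.76, 3], [0, 0, -0.5, 0, 0, 0.86, 3], [0, 0, -0.5, 0, 0, 0.96, 3], [0, 0, -0.5, 0, 0, 1.06, 3], [0, 0, -0.5, 0, 0, 1.16, 3], [0, 0, -0.5, 0, 0, 1.26, 3], [0, 0, -0.5, 0, 0, 1.36, 3], [0, 0, -0.5, 0, 0, 1.46, 3], [0, 0, -0.5, 0, 0, 1.56, 3], [0, 0, -0.5, 0, 0, 1.66, 3], [0, 0, -0.5, 0, 0, 1.76, 3], [0, 0, -0.5, 0, 0, 1.86, 3], [0, 0, -0.5, 0, 0, 1.9, 3]]}}

```text
time_s: 37.4
ee_pos: [0.6193, -0.1212, 0.1825]
eef_rot: [2.921, -1.153, 0.003]
contact_force: [-11.1, -5.6, 5.9]
grip_width: 0.119
```

Run:
```python
from h import *
o=readout.get_obs(); print(o["ee_pos"],wh(o["ee_pos"]),np.degrees(psi(o)),o["q"],o["contact_force"],o["ft_torque"],o["grip_width"])
grab("wrist","w22")
```

```text
[ 0.61933044 -0.12119986  0.18246623] [ 0.62816477 -0.0605691 ] -43.08022924830705 [-3.14691650e-01  3.29949688e-01  1.46564882e+00 -1.44055011e-03
  1.34400033e+00  4.37523224e-01] [-11.07292543  -5.64695293   5.86680135] [-1.08930873  1.90647476  0.14647902] 0.11869809616249398
```

View pics/w22.png

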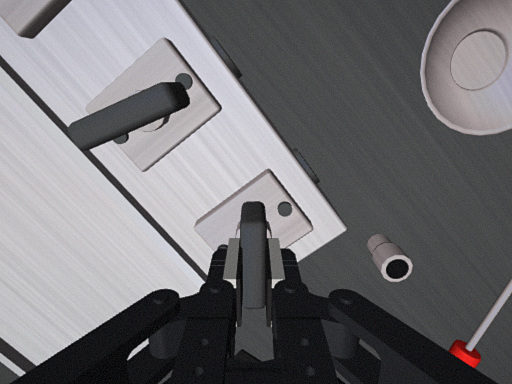

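Emit:
{"api": "arm_command", "payload": {"rows": [[0, 0, 0, 0, 0, 0.1, 3], [0, 0, 0, 0, 0, 0.2, 3], [0, 0, 0, 0, 0, 0.3, 3], [0, 0, 0, 0, 0, 0.4, 3], [0, 0, 0, 0, 0, 0.5, 3], [0, 0, 0, 0, 0, 0.6, 3], [0, 0, 0, 0, 0, 0.7, 3], [0, 0, 0, 0, 0, 0.8, 3], [0, 0, 0, 0, 0, 0.9, 3], [0, 0, 0, 0, 0, 1.0, 3], [0, 0, 0, 0, 0, 1.08, 3], [0, 0, 0, 0, 0, 1.14, 3], [0, 0, 0, 0, 0, 1.18, 3], [0, 0, 0, 0, 0, 1.21, 3], [0, 0, 0, 0, 0, 1.21, 3]]}}

```text
time_s: 38.95
ee_pos: [0.6191, -0.1206, 0.1825]
eef_rot: [-1.752, 2.607, -0.002]
contact_force: [-12.5, -0.7, 7.5]
grip_width: 0.124
```

Run:
```python
from h import *
o=readout.get_obs(); p=np.degrees(psi(o)); print(p,"q if aligned",np.radians(-5.565-(p+90))+np.pi,o["contact_force"],o["ft_torque"],o["grip_width"])
```

```text
-112.20200588158266 q if aligned 3.4319631838970723 [-12.48934849  -0.65872104   7.52530568] [-0.17353074  2.26749531  0.70843203] 0.1241946590855412
```

Emit:
{"api": "arm_command", "payload": {"rows": [[0, 0, 0, 0, 0, 0.03, 3], [0, 0, 0, 0, 0, 0.03, 3]]}}

```text
time_s: 39.15
ee_pos: [0.6192, -0.1206, 0.1825]
eef_rot: [-1.713, 2.633, -0.002]
contact_force: [-12.3, -0.3, 7.5]
grip_width: 0.119
```

Run:
```python
from h import *
o=readout.get_obs(); p=np.degrees(psi(o)); print(p,"q if aligned",np.radians(-5.565-(p+90))+np.pi,o["contact_force"],o["ft_torque"],o["grip_width"])
```

```text
-113.89474583713402 q if aligned 3.461507069501506 [-12.26191041  -0.30278579   7.4857984 ] [-0.22840249  2.29143521  1.24608499] 0.1190533012874156
```

Emit:
{"api": "arm_command", "payload": {"rows": [[0, 0, 0, 0, 0, 0, 20], [0, 0, 0, 0, 0, 0, 40], [0, 0, 0, 0, 0, 0, 40], [0, 0, 0, 0, 0, 0, 40], [0, 0, -30, 0, 0, 0, 40], [0, 0, -60, 0, 0, -0.1, 40], [0, 0, -90, 0, 0, -0.2, 40], [0, 0, -110, 0, 0, -0.3, 40], [0, 0, -110, 0, 0, -0.3, 40]]}}

```text
time_s: 40.05
ee_pos: [0.6202, -0.1206, 0.2945]
eef_rot: [-2.09, 2.341, -0.009]
contact_force: [-1.3, 0.3, 1.1]
grip_width: 0.464
```

Run:
```python
from h import *
o=readout.get_obs(); print(o["ee_pos"],np.degrees(psi(o)),o["q"],o["contact_force"],o["grip_width"]); grab("wrist","w23"); crop("w23",215,130,295,240,6,"w23d")
```

```text
[ 0.62019247 -0.12055461  0.29447268] -96.47174532364878 [-3.13985992e-01  2.68688636e-01  1.31451025e+00  3.48620232e-04
  1.55166192e+00  1.36975476e+00] [-1.31249172  0.28526778  1.10780818] 0.4638365874829996
```

View pics/w23.png

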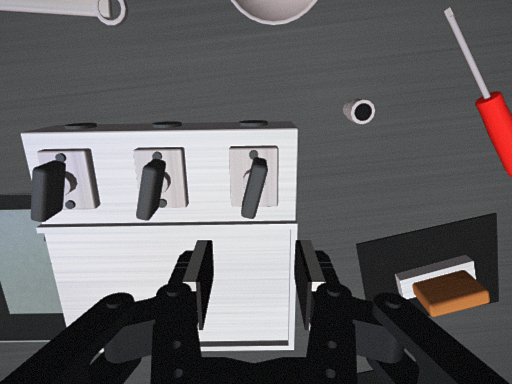

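View pics/w23d.png

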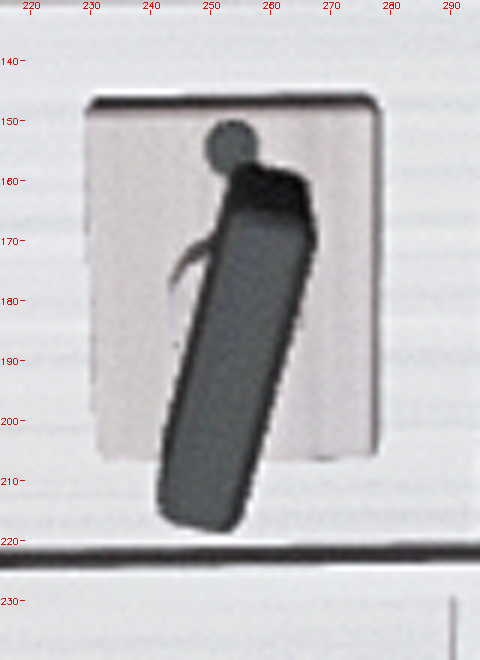

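Run:
```python
from h import *
for tag,c in dict(w20=[(254,171),(269,175),(253,229),(240,225)],w23=[(253,166),(267,170),(255,217.5),(242,214.5)]).items():
    w=load(tag);P=np.array([bp(w,u,v,.127) for u,v in c]); d=(P[2]+P[3]-P[0]-P[1])[:2]
    b=np.degrees(np.arctan2(-d[1],-d[0])); print(tag,b,"q",np.radians(-5.565-b)+np.pi)
o=readout.get_obs(); go([.445,-.33,.30],psi(o),o)
```

```text
w20 -19.49258690308908 q 3.384674901906338
w23 -19.191856308590665 q 3.379426162870861
shift mm [228.4 149.3  -8.1] rot [-0.004 -0.001  0.   ] deg 0.2
```

Emit:
{"api": "arm_command", "payload": {"rows": [[40, 25, -8, 0, 0, 0, 40], [85, 50, -8, 0, 0, 0, 40], [125, 80, -8, 0, 0, 0, 40], [170, 110, -8, 0, 0, 0, 40], [200, 130, -8, 0, 0, 0, 40], [228, 149, -8, 0, 0, 0, 40], [228, 149, -8, 0, 0, 0, 40], [228, 149, -8, 0, 0, 0, 40]]}}

```text
time_s: 40.9
ee_pos: [0.4447, -0.3299, 0.298]
eef_rot: [-2.084, 2.349, -0.0]
contact_force: [0.9, 0.4, -0.1]
grip_width: 0.468
```

Run:
```python
from h import *
o=readout.get_obs(); print(o["ee_pos"],np.degrees(psi(o)),o["contact_force"]); grab("wrist","w24"); grab("scene","s24"); crop("s24",150,150,370,280,3,"s24c")
```

```text
[ 0.44474536 -0.32986478  0.29795507] -96.823605702079 [ 0.93381789  0.35776671 -0.09959333]
```

View pics/w24.png

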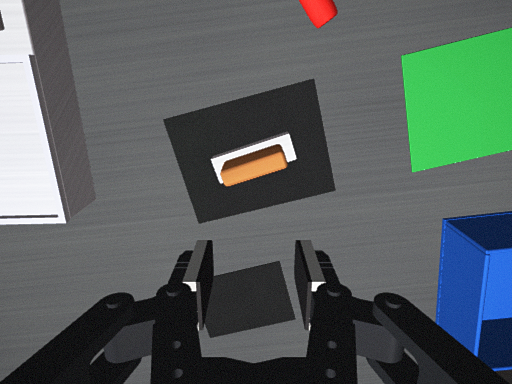

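View pics/s24c.png

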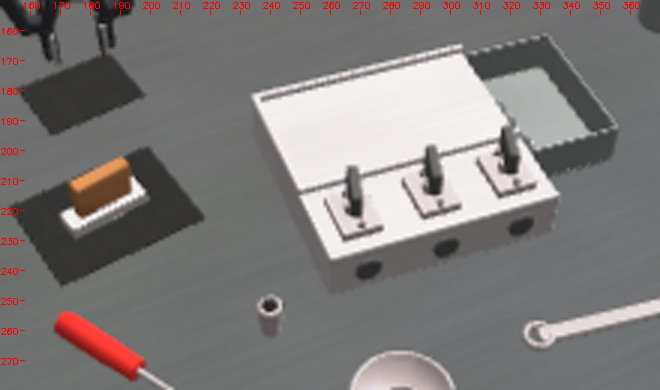

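Run:
```python
from h import *
w=load("w24")
f=np.array([bp(w,u,v,.019) for u,v in [(211,160),(290,133),(297,159),(220,184)]]); m=np.array([bp(w,u,v,.003) for u,v in [(164,120),(314,79),(335,190),(199,223)]])
fc,mc=f.mean(0),m.mean(0); d=m[0]-m[1]; y=np.arctan2(d[1],d[0])-np.pi/2; ex=np.array([np.cos(y),np.sin(y)]); ey=np.array([-ex[1],ex[0]])
d2=f[0]-f[1]; print("foot",fc,"mat",mc,"mat yaw",np.degrees(y),"foot yaw",np.degrees(np.arctan2(d2[1],d2[0]))-90,"offset",(fc-mc)[:2]@ex,(fc-mc)[:2]@ey)
print("heights", bp(w,252,170)[2],bp(w,235,152)[2])
```

```text
foot [ 0.44467348 -0.33067262  0.019     ] mat [ 0.44486482 -0.32886673  0.003     ] mat yaw 7.947251593774913 foot yaw 12.242356854417281 offset -0.000439189500941527 -0.001762082920517683
heights 0.06373101807228121 0.01860894012481834
```

Run:
```python
from h import *
grab("top","t25"); crop("t25",170,140,345,285,4,"t25c")
```

```text
(no output)
```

View pics/t25c.png

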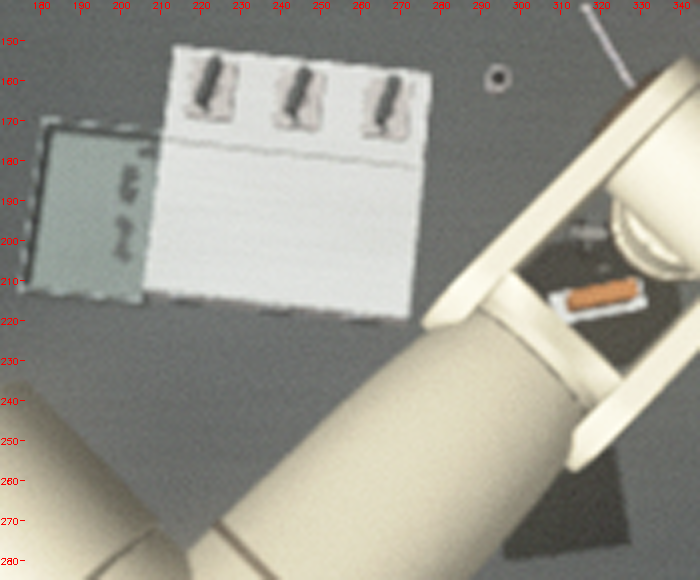

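The top view shows five chips in the tray (199–208, 177–205), a clean face, three parallel bars, and the scraper on the mat at (320,213). I'm handing the job in.

Run:
```python
from h import *
o=readout.get_obs(); print(o["time_s"],o["contact_force"]); print(order.job_done())
```

```text
41.05 [ 0.74957899 -0.14146265 -0.27293491]
the job is handed in; nothing more can be done
None
```

The job is done and was handed in at 41 s; no verdict was reported.

- **Chips:** I wiped all five chips present into the catch tray in two passes with the scraper. The face is clean in the last top picture. All five showed on the tray floor right after the sweep and again in that last picture. They were pushed only with the scraper foot, and the fingertips stayed well above them.
- **Scraper:** It stands upright on the larger black mat. The last check put it within 2 mm of the mat's centre, and it did not move after I put it down.
- **Bolts:** I turned the middle bolt first, then the left, then the right, each until the torque jumped above 1 N m at its stop. Bar angles measured in the pictures afterwards were about 3.39, 3.38 and 3.38 rad.
- **Disagreements:** The wrist camera read heights 1 to 4 mm low on the head and bolt bars. I took the heights for sweeping from touching down with the scraper and those for the bolts from the given dimensions. One rough height check pairing the wrist and top views failed, so I used the depth readings there instead.
- **Other things on the bench:** Nothing looked moved in the parts of the bench I checked at the end, but I did not measure each item.

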